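# Load the turntable press with lino blocks and index it to the lamp

### The job

Wind the geared turntable's handwheel clockwise to its loading position (bed parallel with the lamp bar, crank handle at the index stud), then lay every lino block that is there flat in a pocket of the bed, one per pocket, and lower the cover plate level over the two guide pins until it rests flush on the end bars. Then, with all the blocks in and the plate on, turn the handwheel exactly three more full turns clockwise so that the end of the bed faces the lamp, and leave it there with the blocks still in their pockets and the plate still flush; do not disturb the pot plant, brush jar and sketchbook.

Things in the scene. Friction and masses are not known exactly. Their poses are not given: they have to be found in the camera images.
- handwheel (a joint): angle of the handwheel in rad, growing clockwise seen from above; 0 = loading position: crank handle at the upright steel index stud beside the wheel, bed parallel with the lamp bar. Starts at -10 to -5. One turn (6.283) turns the bed 30 degrees clockwise; three turns from loading is 18.85. Stiff (about 3 N at the handle), stays where left; the bed turns only with it.
- hub (a point): point on the upright axis of the handwheel, a flat aluminium wheel 110 mm across with its top face 68 mm above the worktop, at the corner of the turntable's grey casting nearest the robot; the point is at the height of the crank handle's middle (101 mm above the worktop)
- crank (a point): middle of the upright crank handle: a black freely revolving sleeve 20 mm in diameter and 50 mm tall (76 to 126 mm above the worktop), 45 mm from the wheel's axis. It goes round with the wheel; its sleeve spins in the hand, so a hand can hold it and move in a circle without turning.
- seat (a point): middle of the loading bed on the round table, on its turning axis and midway between the guide pins, level with the tops of the wooden end bars (100 mm above the worktop) that the plate rests on. x across the bed (124 mm), y along it (240 mm), z up; turns with the bed. Bed surface 34 mm below, pocket floors 38 mm below. The 80 mm tall lamp bar stands 190 mm away, on the far side.
- pin0 (a point): tip of the steel guide pin at y = -102 mm from the bed's middle: 12 mm diameter, 44 mm tall above the end bar, top 10 mm tapered
- pin1 (a point): tip of the same kind of guide pin at y = +102 mm
- pocket0 (a point): pocket of the loading bed: the point at the middle of the pocket's floor. Pocket opening 43 mm (its x) by 71 mm (its y), 4 mm deep; turns with the bed. Seen along the bed's x and y from the bed's middle it lies at (-35, -39.5) mm
- pocket1 (a point): pocket of the loading bed: the point at the middle of the pocket's floor. Pocket opening 43 mm (its x) by 71 mm (its y), 4 mm deep; turns with the bed. Seen along the bed's x and y from the bed's middle it lies at (-35, +39.5) mm
- pocket2 (a point): pocket of the loading bed: the point at the middle of the pocket's floor. Pocket opening 43 mm (its x) by 71 mm (its y), 4 mm deep; turns with the bed. Seen along the bed's x and y from the bed's middle it lies at (+35, -39.5) mm
- pocket3 (a point): pocket of the loading bed: the point at the middle of the pocket's floor. Pocket opening 43 mm (its x) by 71 mm (its y), 4 mm deep; turns with the bed. Seen along the bed's x and y from the bed's middle it lies at (+35, +39.5) mm
- plate_handle (a point): middle of the cover plate's handle, a wooden bar 16 mm thick (x), 110 mm long (y), 22 mm tall, 41 mm above the plate's underside. Aluminium plate 124 (x) by 236 (y) by 10 mm, 0.45 to 0.7 kg, 15.5 mm through holes at y = -102 and +102 mm, starts flat on the worktop, fits either way round. Fully home its underside is level with seat, 2 mm above seated blocks.
- block0_mid (a point): mounted lino printing block, present or not from start to start (None when absent): wooden block with a dark lino face on top, 38 mm (x) by 66 mm (y) by 36 mm tall, about 90 g, the blocks differ only in their carving; the point is its centre, 18 mm above its underside; z up. It goes into a pocket with its long side along the pocket's long side, either way round.
- block1_mid (a point): mounted lino printing block, present or not from start to start (None when absent): wooden block with a dark lino face on top, 38 mm (x) by 66 mm (y) by 36 mm tall, about 90 g, the blocks differ only in their carving; the point is its centre, 18 mm above its underside; z up. It goes into a pocket with its long side along the pocket's long side, either way round.
- block2_mid (a point): mounted lino printing block, present or not from start to start (None when absent): wooden block with a dark lino face on top, 38 mm (x) by 66 mm (y) by 36 mm tall, about 90 g, the blocks differ only in their carving; the point is its centre, 18 mm above its underside; z up. It goes into a pocket with its long side along the pocket's long side, either way round.
- block3_mid (a point): mounted lino printing block, present or not from start to start (None when absent): wooden block with a dark lino face on top, 38 mm (x) by 66 mm (y) by 36 mm tall, about 90 g, the blocks differ only in their carving; the point is its centre, 18 mm above its underside; z up. It goes into a pocket with its long side along the pocket's long side, either way round.
- potplant: bystander: terracotta pot with a green plant, 86 mm across and about 160 mm tall, beyond the turntable; origin under its centre
- brushjar: bystander: white ceramic jar 76 mm across with brushes, about 130 mm tall; origin under its centre
- sketchbook: bystander: brown closed sketchbook 100 by 140 by 22 mm lying flat; origin under its centre
There are look-alikes about, which are no part of the job. What is shaped like the part that bears block2_mid but green or turquoise is not meant.

How it is judged (in metres and radians):
On the way, in this order (a step that is already met when the one before it is completed fails the run):
1. the handwheel stands at the loading position (within 0.5 rad of the index stud) (value of joint handwheel between -0.5 and 0.5 rad), for 0.2 s.
2. all the blocks lie flat in pockets, the bed in its loading position (all of step 1 and ((horizontal distance between block0_mid and pocket0 below 0.007 m and z of block0_mid in the frame of pocket0 below 0.0205 m and angle between block0_mid's own z axis and vertical below 0.06 rad) or (horizontal distance between block0_mid and pocket1 below 0.007 m and z of block0_mid in the frame of pocket1 below 0.0205 m and angle between block0_mid's own z axis and vertical below 0.06 rad) or (horizontal distance between block0_mid and pocket2 below 0.007 m and z of block0_mid in the frame of pocket2 below 0.0205 m and angle between block0_mid's own z axis and vertical below 0.06 rad) or (horizontal distance between block0_mid and pocket3 below 0.007 m and z of block0_mid in the frame of pocket3 below 0.0205 m and angle between block0_mid's own z axis and vertical below 0.06 rad)) and ((horizontal distance between block1_mid and pocket0 below 0.007 m and z of block1_mid in the frame of pocket0 below 0.0205 m and angle between block1_mid's own z axis and vertical below 0.06 rad) or (horizontal distance between block1_mid and pocket1 below 0.007 m and z of block1_mid in the frame of pocket1 below 0.0205 m and angle between block1_mid's own z axis and vertical below 0.06 rad) or (horizontal distance between block1_mid and pocket2 below 0.007 m and z of block1_mid in the frame of pocket2 below 0.0205 m and angle between block1_mid's own z axis and vertical below 0.06 rad) or (horizontal distance between block1_mid and pocket3 below 0.007 m and z of block1_mid in the frame of pocket3 below 0.0205 m and angle between block1_mid's own z axis and vertical below 0.06 rad)) and ((horizontal distance between block2_mid and pocket0 below 0.007 m and z of block2_mid in the frame of pocket0 below 0.0205 m and angle between block2_mid's own z axis and vertical below 0.06 rad) or (horizontal distance between block2_mid and pocket1 below 0.007 m and z of block2_mid in the frame of pocket1 below 0.0205 m and angle between block2_mid's own z axis and vertical below 0.06 rad) or (horizontal distance between block2_mid and pocket2 below 0.007 m and z of block2_mid in the frame of pocket2 below 0.0205 m and angle between block2_mid's own z axis and vertical below 0.06 rad) or (horizontal distance between block2_mid and pocket3 below 0.007 m and z of block2_mid in the frame of pocket3 below 0.0205 m and angle between block2_mid's own z axis and vertical below 0.06 rad)) and ((horizontal distance between block3_mid and pocket0 below 0.007 m and z of block3_mid in the frame of pocket0 below 0.0205 m and angle between block3_mid's own z axis and vertical below 0.06 rad) or (horizontal distance between block3_mid and pocket1 below 0.007 m and z of block3_mid in the frame of pocket1 below 0.0205 m and angle between block3_mid's own z axis and vertical below 0.06 rad) or (horizontal distance between block3_mid and pocket2 below 0.007 m and z of block3_mid in the frame of pocket2 below 0.0205 m and angle between block3_mid's own z axis and vertical below 0.06 rad) or (horizontal distance between block3_mid and pocket3 below 0.007 m and z of block3_mid in the frame of pocket3 below 0.0205 m and angle between block3_mid's own z axis and vertical below 0.06 rad))), for 0.2 s.
3. the plate rests flush on the end bars over both pins with the blocks in, the bed in its loading position (all of step 2 and z of plate_handle in the frame of seat between 0.038 and 0.0435 m and horizontal distance between plate_handle and seat below 0.006 m and angle between plate_handle's own z axis and vertical below 0.035 rad and angle between the y axis of plate_handle and the y axis of seat, either way round below 0.06 rad), for 0.2 s.
4. the handwheel has been turned three full turns clockwise from the loading position (within 0.5 rad) with plate and blocks in place (value of joint handwheel between 18.35 and 19.35 rad and ((horizontal distance between block0_mid and pocket0 below 0.007 m and z of block0_mid in the frame of pocket0 below 0.0205 m and angle between block0_mid's own z axis and vertical below 0.06 rad) or (horizontal distance between block0_mid and pocket1 below 0.007 m and z of block0_mid in the frame of pocket1 below 0.0205 m and angle between block0_mid's own z axis and vertical below 0.06 rad) or (horizontal distance between block0_mid and pocket2 below 0.007 m and z of block0_mid in the frame of pocket2 below 0.0205 m and angle between block0_mid's own z axis and vertical below 0.06 rad) or (horizontal distance between block0_mid and pocket3 below 0.007 m and z of block0_mid in the frame of pocket3 below 0.0205 m and angle between block0_mid's own z axis and vertical below 0.06 rad)) and ((horizontal distance between block1_mid and pocket0 below 0.007 m and z of block1_mid in the frame of pocket0 below 0.0205 m and angle between block1_mid's own z axis and vertical below 0.06 rad) or (horizontal distance between block1_mid and pocket1 below 0.007 m and z of block1_mid in the frame of pocket1 below 0.0205 m and angle between block1_mid's own z axis and vertical below 0.06 rad) or (horizontal distance between block1_mid and pocket2 below 0.007 m and z of block1_mid in the frame of pocket2 below 0.0205 m and angle between block1_mid's own z axis and vertical below 0.06 rad) or (horizontal distance between block1_mid and pocket3 below 0.007 m and z of block1_mid in the frame of pocket3 below 0.0205 m and angle between block1_mid's own z axis and vertical below 0.06 rad)) and ((horizontal distance between block2_mid and pocket0 below 0.007 m and z of block2_mid in the frame of pocket0 below 0.0205 m and angle between block2_mid's own z axis and vertical below 0.06 rad) or (horizontal distance between block2_mid and pocket1 below 0.007 m and z of block2_mid in the frame of pocket1 below 0.0205 m and angle between block2_mid's own z axis and vertical below 0.06 rad) or (horizontal distance between block2_mid and pocket2 below 0.007 m and z of block2_mid in the frame of pocket2 below 0.0205 m and angle between block2_mid's own z axis and vertical below 0.06 rad) or (horizontal distance between block2_mid and pocket3 below 0.007 m and z of block2_mid in the frame of pocket3 below 0.0205 m and angle between block2_mid's own z axis and vertical below 0.06 rad)) and ((horizontal distance between block3_mid and pocket0 below 0.007 m and z of block3_mid in the frame of pocket0 below 0.0205 m and angle between block3_mid's own z axis and vertical below 0.06 rad) or (horizontal distance between block3_mid and pocket1 below 0.007 m and z of block3_mid in the frame of pocket1 below 0.0205 m and angle between block3_mid's own z axis and vertical below 0.06 rad) or (horizontal distance between block3_mid and pocket2 below 0.007 m and z of block3_mid in the frame of pocket2 below 0.0205 m and angle between block3_mid's own z axis and vertical below 0.06 rad) or (horizontal distance between block3_mid and pocket3 below 0.007 m and z of block3_mid in the frame of pocket3 below 0.0205 m and angle between block3_mid's own z axis and vertical below 0.06 rad)) and z of plate_handle in the frame of seat between 0.038 and 0.0435 m and horizontal distance between plate_handle and seat below 0.006 m and angle between plate_handle's own z axis and vertical below 0.035 rad and angle between the y axis of plate_handle and the y axis of seat, either way round below 0.06 rad), for 0.2 s.
At the end, for the whole second after the job is handed in: Handwheel at rest three full turns (18.85 rad, within 0.5) clockwise of loading position; each block present flat in a pocket (within 7 mm of its middle, 2.5 mm of its floor); plate on the end bars over both pins (within 6 mm, 2.5 mm in height, level within 2 degrees) (all of step 4 and velocity of joint handwheel between -0.1 and 0.1 rad/s); the robot touches nothing.
It fails at once if the pot plant is pushed more than 30 mm or tipped (distance of potplant from where it was at the start of the episode above 0.03 m or angle between potplant's own z axis and vertical above 0.3 rad).
It fails at once if the brush jar is pushed more than 30 mm or tipped (distance of brushjar from where it was at the start of the episode above 0.03 m or angle between brushjar's own z axis and vertical above 0.3 rad).
It fails at once if the sketchbook is pushed more than 30 mm or tipped (distance of sketchbook from where it was at the start of the episode above 0.03 m or angle between sketchbook's own z axis and vertical above 0.3 rad).
Of block0, block1, block2, block3 only 3 to 4 are there at a start; the rules pass over those that are not, and their reading is None.
At some moment in a run one of block0, block1, block2, block3, plate may be knocked a few centimetres aside while the robot is not near it.
Once in a run the grip may slacken for a moment while it holds something.
It also fails if it takes over 210 s, if anything falls off the work surface, if the arm or the gripper's body presses on something with over 40 N, if the wrist force passes 120 N, or if a joint passes its speed limit or range.

### The arm

A 6-joint arm with a two-finger parallel gripper is mounted at the origin on the work surface. World frame = base frame: x ahead of the robot, y to its left, z up, the work surface at z = 0. Lengths are in mm, angles in rad, forces in N, time in s.
With the tool pointing down it reaches from about 400 to 925 mm from the base axis. Payload 12.5 kg.
Tool frame: the origin (TCP) lies midway between the tips of the shut fingers; the grasp point (between the pads) lies 19 mm behind it; y points along the fingers, x is the direction in which the jaws open and shut, and the axes are right-handed (so a half turn about y gives the same grasp; the last joint's range is limited). The gripper opens to 95 mm and grips with 3 to 60 N. Pads are 20 mm wide; open, the fingers measure 119 mm over their backs; the gripper's body (75 mm by 180 mm) begins 59 mm behind the grasp point.
Start: joints at [-1.257, 0.491, 1.559, -0, 1.092, -0.106], TCP at [254.76, -570.74, 214.661] pointing down, gripper open.
Joint ranges: [-3.1, 3.1], [-0.84, 2.19], [0.05, 2.79], [-1.13, 4.28], [0.06, 2.93], [-2.69, 2.69]. Speed limits (rad/s): [2.22, 2.22, 2.79, 3.14, 3.14, 3.14].

### API

Orientations are given as [roll, pitch, yaw] about the fixed x, y, z axes, in that order (R = Rz(yaw) Ry(pitch) Rx(roll)).
In Python, from cell import env, vision, job gives the robot as it stands.
- The arm moves only by the shell command python3 -m crank 'ROWS' [OPENING]. ROWS is JSON, a list of rows, each a list of 6 numbers: the shift along the tool's x, y, z in mm, then the turn, a rotation vector about the tool's x, y, z in degrees. In form: [[x, y, z, rx, ry, rz], ...]. A call has 1 to 5 rows; each row is the pose to reach, as a shift and turn from the pose measured when the call began, along the tool's axes at that moment; what a row does not reach only later rows make up. A row lasts 1/10 s, in which the tool goes at most 50 mm and 8.59 degrees, less where a joint would pass 70% of its speed; a pose out of reach is approached as far as the arm can. A call with a gripper value outside its range is refused whole. OPENING is the opening, from 0 (shut) to 1 (fully open), set as the call begins (- or left out, the last holds). The fingers move at their own pace and stop on an object; the grip force is fixed at half the most. Time passes only in rows, so rows that repeat a pose let the fingers close. It gives the time, the measured TCP pose, the force and the opening at its end, in the units of the state.
- env.state(): the state, without advancing time (a new reading comes with each control period).
- vision.read_camera(name): name is "scene" or "top" or "wrist"; returns (picture, depth): 400x640x3 uint8, blue, green, red; 400x640 float32, mm along the optical axis (not along the pixel's ray), 0 where there is no reading.
- vision.calibration(name): a dict with "vertical_fov" (degrees; the focal length in pixels is half the picture's height over the tangent of half this angle, whatever the lens; pixels are square), "cx", "cy" (the principal point, pixels), "pose" (4x4, takes a point from camera to world coordinates). Camera axes: x right, y down, z forward; pixel columns grow to the right and rows downward; lengths in mm; the calibration is good to about 2 mm. A picture is of the moment at which its call begins: read the wrist's pose just before it. calibration takes no time and is no camera call; for the wrist camera it gives the pose at the moment of the call.
- job.job_done(): hands the job in, once; it reports no verdict.
The state is a dict: "t": time; "joints": joint angles; "qvel": joint speeds; "tau": joint torques, N m; "eef_pos": TCP position; "tcp_rot": TCP orientation; "ft_force": force on the tool from outside, world axes, zero at the start; "moment": the same for the moment, N m; "opening": opening from 0.0 (shut) to 1.0 (fully open).
Only numpy, scipy, OpenCV 4.12 (cv2) and the standard library are available. Lean on these libraries where they do the work, as an engineer would, in place of code of your own. Each camera call takes 0.05 s, during which the arm holds its last target.

## Working session

There is one attempt and no reset: what is moved stays moved. The work goes in short steps, Python scripts to look and compute and a shell command to move; the robot and the scene stay as the last step left them, time stands still between calls to the robot, and variables do not carry over. Pictures are saved under pics/ and viewed, and the job is handed in when it is done.

```bash
ls -la; mkdir -p pics
cat > h.py <<'E'
import numpy as np, cv2, json
from cell import env, vision, job
from scipy.spatial.transform import Rotation as R
def cam(n):
    c=vision.calibration(n); f=200/np.tan(np.radians(c['vertical_fov'])/2)
    return f,c['cx'],c['cy'],np.array(c['pose'])
def cloud(n,d):
    f,cx,cy,P=cam(n); v,u=np.mgrid[0:400,0:640]
    p=np.stack([(u-cx)*d/f,(v-cy)*d/f,d],-1)
    return p@P[:3,:3].T+P[:3,3]
E
python3 - <<'E'
from h import *
print(env.state())
for n in ['scene','top','wrist']:
    c=vision.calibration(n); print(n,c)
    im,d=vision.read_camera(n); cv2.imwrite(f'pics/{n}0.png',im); np.save(f'{n}0.npy',d)
    print(d.min(),d.max(),(d==0).mean())
E
```

```text
total 12
drwxr-xr-x  3 agent agent 4096 Dec  6 19:05 .
drwxr-xr-x 23 root  root  4096 Dec  6 19:05 ..
drwxr-xr-x  2 agent agent 4096 Dec  6 19:05 pics
{'t': 0.0, 'joints': array([-1.25659060e+00,  4.91603281e-01,  1.55945106e+00, -3.29044609e-05,
        1.09169676e+00, -1.05639964e-01]), 'qvel': array([-1.60021642e-03, -2.95115137e-04,  1.19935696e-04, -2.96483344e-05,
        1.19400737e-03,  1.68639551e-03]), 'tau': array([ 1.35506518e-03, -6.12646079e+01, -2.58183628e+01,  6.92707859e-02,
        4.80616477e-02, -8.45366981e-05]), 'eef_pos': array([ 254.67702023, -570.4906743 ,  214.03403069]), 'tcp_rot': array([-1.5707032e+00,  1.1550674e-03, -1.1509354e+00]), 'ft_force': array([ 0.49642874,  0.50775657, -0.62792296]), 'moment': array([-0.0156775 ,  0.00787648, -0.00333653]), 'opening': 0.9978280299414518}
scene {'vertical_fov': 44.98597501246183, 'cx': 318.9858473712948, 'cy': 201.72114567938445, 'pose': array([[-6.89824772e-01,  3.90687898e-01, -6.09511895e-01,
         1.42197901e+03],
       [ 7.23930904e-01,  3.81669941e-01, -5.74675650e-01,
         8.60450414e+02],
      
[... 434 characters left out ...]
3,
         5.81675328e+01],
       [-8.38612076e-03, -9.49747407e-02, -9.95444359e-01,
         1.42467953e+03],
       [ 0.00000000e+00,  0.00000000e+00,  0.00000000e+00,
         1.00000000e+00]])}
0.0 2295.2244 0.00375390625
wrist {'vertical_fov': 58.72933229251993, 'cx': 316.50934009121346, 'cy': 199.80685828451095, 'pose': array([[ 4.06659211e-01, -8.82567694e-01, -2.36013880e-01,
         3.20464617e+02],
       [-9.13576573e-01, -3.93553590e-01, -1.02437382e-01,
        -5.41662642e+02],
       [-2.47618614e-03,  2.57273857e-01, -9.66335362e-01,
         3.84274224e+02],
       [ 0.00000000e+00,  0.00000000e+00,  0.00000000e+00,
         1.00000000e+00]])}
0.0 1055.8147 0.00391015625
```

View pics/top0.png

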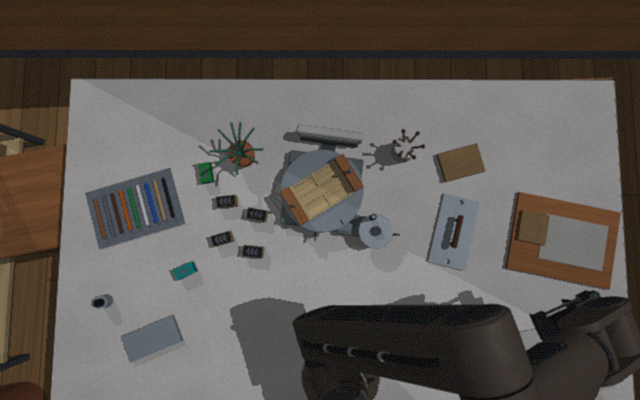

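View pics/scene0.png

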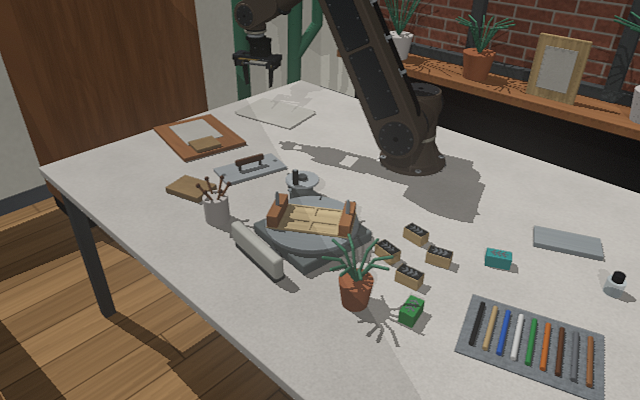

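View pics/wrist0.png

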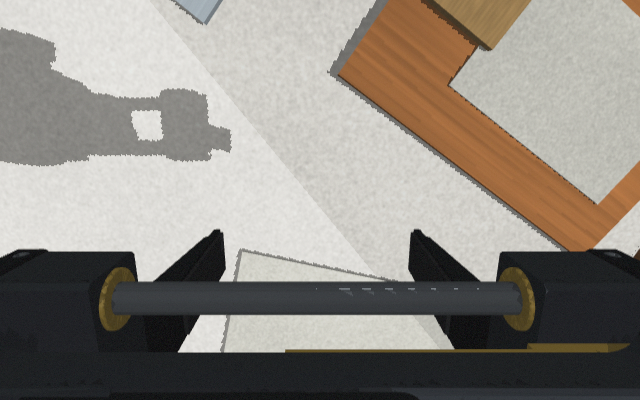

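Top picture: four wooden blocks at about (226,202), (256,214), (220,239) and (251,252). The look-alikes are green (205,173) and turquoise (184,270). The turntable is at (322,190), the handwheel at (375,231) and the plate at (454,231). Next is a close crop to check this choice.

Run:
```python
from h import *
im=cv2.imread('pics/top0.png')
cv2.imwrite('pics/crop_a.png',cv2.resize(im[120:300,160:420],None,fx=3,fy=3,interpolation=cv2.INTER_CUBIC))
d=np.load('top0.npy'); p=cloud('top',d); np.save('top0p.npy',p)
for (u,v) in [(226,202),(256,214),(220,239),(251,252),(205,173),(184,270),(322,190),(375,231),(440,231),(454,231),(461,200),(239,155),(400,150),(460,160),(300,350)]:
    print((u,v),p[v,u].round(1))
```

```text
(226, 202) [567.1 381.4  33.6]
(256, 214) [527.4 279.9  39.4]
(220, 239) [444.7 397.1  37.3]
(251, 252) [403.  293.6  40.6]
(205, 173) [663.5 453.4  37.5]
(184, 270) [343.2 512.   37.3]
(322, 190) [604.8  62.7  67.7]
(375, 231) [ 473.  -106.4   81.3]
(440, 231) [ 475.6 -333.1    6.8]
(454, 231) [ 475.3 -370.6   36.5]
(461, 200) [ 580.6 -407.1    3.2]
(239, 155) [711.9 328.  102.4]
(400, 150) [ 734.4 -188.7   82.7]
(460, 160) [ 713.5 -400.3   24.4]
(300, 350) [137.7 121.3 213.5]
```

View pics/crop_a.png

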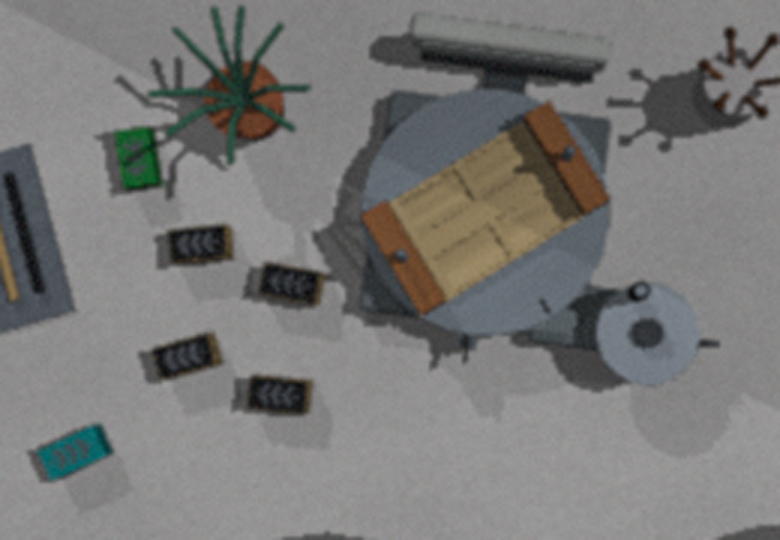

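```bash
cat >> h.py <<'E'
def rect(pts):
    r=cv2.minAreaRect(pts.astype(np.float32)); b=cv2.boxPoints(r)
    e=b[1]-b[0]; e2=b[2]-b[1]
    if np.linalg.norm(e2)>np.linalg.norm(e): e=e2
    a=np.degrees(np.arctan2(e[1],e[0]))%180
    return np.array(r[0]).round(1),np.sort(r[1]).round(1),round(a,1)
def comp(mask,uv):
    n,l,s,c=cv2.connectedComponentsWithStats(mask.astype(np.uint8)); return l==l[uv[1],uv[0]]
E
python3 - <<'E'
from h import *
im=cv2.imread('pics/top0.png'); p=np.load('top0p.npy')
z=p[...,2]
for uv in [(226,202),(256,214),(220,239),(251,252)]:
    m=comp((z>22)&(z<50),uv); q=p[m]; print('block',uv,m.sum(),rect(q[:,:2]),np.median(q[:,2]).round(1))
box=(np.abs(p[...,0]-473)<75)&(np.abs(p[...,1]+106)<75)
m=box&(z>60)&(z<80); q=p[m][:,:2]
print('wheel',cv2.minEnclosingCircle(q.astype(np.float32)),q.mean(0))
m=box&(z>105)&(z<150); print('crank',m.sum(),p[m].mean(0),p[m].min(0),p[m].max(0))
# stud
m=(np.abs(p[...,0]-465)<40)&(p[...,1]<-160)&(p[...,1]>-200)&(z>15); print('stud',m.sum(), p[m].round(0).tolist()[:25])
# plate
m=comp((np.abs(p[...,0]-480)<150)&(p[...,1]<-290)&(p[...,1]>-450)&(z>2)&(im[...,0].astype(int)>im[...,2]+8)&(z<20),(440,231)); print('plate',rect(p[m][:,:2]),m.sum())
m=(np.abs(p[...,0]-480)<150)&(p[...,1]<-290)&(p[...,1]>-450)&(z>35)&(z<80); print('handle',rect(p[m][:,:2]),m.sum(),p[m][:,2].max())
# lamp
m=(p[...,0]>740)&(p[...,0]<860)&(p[...,1]>-60)&(p[...,1]<190)&(z>65)&(z<95); print('lamp',rect(p[m][:,:2]),m.sum())
# end bars
hsv=cv2.cvtColor(im,cv2.COLOR_BGR2HSV)
m=(p[...,0]>520)&(p[...,0]<740)&(np.abs(p[...,1]-60)<140)&(z>90)&(z<110);print('bars',rect(p[m][:,:2]),m.sum())
m=(p[...,0]>520)&(p[...,0]<740)&(np.abs(p[...,1]-60)<140)&(z>120)&(z<160);print('pins',p[m].round(0).tolist())
E
```

```text
block (226, 202) 240 (array([571.1, 382.4]), array([38.5, 66.3]), np.float32(96.8)) 35.4
block (256, 214) 233 (array([527.7, 280.1]), array([37.7, 66.9]), np.float32(80.0)) 35.5
block (220, 239) 239 (array([446.9, 394.6]), array([38.1, 66.9]), np.float32(106.6)) 35.6
block (251, 252) 241 (array([405.5, 291.2]), array([38.2, 66.1]), np.float32(84.6)) 35.6
wheel ((498.99835205078125, -97.77674865722656), 81.87506866455078) [ 472.48293943 -108.39635781]
crank 35 [516.89586978 -94.436461   125.68976409] [ 508.86056043 -104.58959901  115.37563527] [524.59251095 -86.20422847 131.15441303]
stud 26 [[486.0, -163.0, 69.0], [483.0, -163.0, 65.0], [480.0, -162.0, 71.0], [477.0, -162.0, 73.0], [473.0, -162.0, 70.0], [470.0, -162.0, 72.0], [467.0, -161.0, 75.0], [467.0, -169.0, 45.0], [467.0, -170.0, 59.0], [467.0, -173.0, 61.0], [467.0, -177.0, 58.0], [467.0, -181.0, 54.0], [464.0, -163.0, 67.0], [464.0, -169.0, 47.0], [464.0, -171.0, 56.0], [464.0, -174.0, 58.0], [464.0, -178.0, 54.0], [464.0, -181.0, 54.0], [464.0, -184.0, 55.0], [464.0, -187.0, 57.0], [461.0, -162.0, 68.0], [461.0, -181.0, 15
[... 300 characters left out ...]
np.float32(82.1)) 626
bars (array([606.8,  64.9]), array([124.2, 236.1]), np.float32(121.8)) 684
pins [[663.0, -18.0, 136.0], [661.0, -20.0, 148.0], [662.0, -23.0, 143.0], [660.0, -18.0, 136.0], [659.0, -20.0, 142.0], [658.0, -23.0, 144.0], [660.0, -27.0, 132.0], [657.0, -18.0, 132.0], [656.0, -20.0, 140.0], [656.0, -24.0, 137.0], [656.0, -19.0, 120.0], [655.0, -21.0, 128.0], [655.0, -24.0, 125.0], [556.0, 154.0, 138.0], [556.0, 151.0, 141.0], [556.0, 148.0, 136.0], [552.0, 154.0, 146.0], [552.0, 151.0, 145.0], [553.0, 148.0, 140.0], [554.0, 146.0, 124.0], [550.0, 154.0, 143.0], [550.0, 151.0, 136.0], [550.0, 148.0, 136.0], [551.0, 146.0, 126.0], [547.0, 151.0, 136.0], [547.0, 148.0, 134.0]]
```

```bash
cat >> h.py <<'E'
def to(*ts):
    s=env.state(); P=np.array(s['eef_pos']); Rm=R.from_euler('xyz',s['tcp_rot'])
    for t in ts:
        x,y,z,yaw=t
        Rt=R.from_euler('xyz',[-np.pi/2,0,np.radians(yaw)])
        d=Rm.inv().apply(np.array([x,y,z])-P); rv=np.degrees((Rm.inv()*Rt).as_rotvec())
        print('[%.1f,%.1f,%.1f,%.1f,%.1f,%.1f]'%(*d,*rv))
def st():
    s=env.state(); print('t',round(s['t'],2),'pos',np.array(s['eef_pos']).round(1),'rpy',np.degrees(s['tcp_rot']).round(1),'F',np.array(s['ft_force']).round(1),'op',round(s['opening'],3))
E
python3 - <<'E'
from h import *
from scipy.optimize import least_squares
p=np.load('top0p.npy'); z=p[...,2]
m=(np.hypot(p[...,0]-473,p[...,1]+107)<70)&(z>60)&(z<76)
# drop table/casting: boundary points
q=p[m][:,:2]; c=np.array([473.,-107])
a=np.arctan2(*(q-c).T[::-1]); r=np.hypot(*(q-c).T)
for k in range(-180,180,30):
    s=(np.degrees(a)>=k)&(np.degrees(a)<k+30); print(k,r[s].max().round(1) if s.any() else None,end='; ')
print(); to((505,-150,300,-38));
E
```

```text
-180 54.6; -150 55.0; -120 66.5; -90 57.1; -60 56.5; -30 56.0; 0 54.5; 30 54.0; 60 52.9; 90 52.3; 120 52.9; 150 53.1; 
[-282.1,-85.5,400.0,-0.0,-27.9,-0.0]
```

Run:
```python
from h import *
to((470,-125,300,-38))
```

```text
[-319.2,-85.5,378.2,-0.0,-27.9,-0.0]
```

```bash
python3 -m crank '[[-319,-85.5,378,0,-28,0],[-319,-85.5,378,0,-28,0],[-319,-85.5,378,0,-28,0],[-319,-85.5,378,0,-28,0],[-319,-85.5,378,0,-28,0]]' 0.5; python3 -c "
from h import *
to((470,-125,300,-38))"
```

```text
t: 0.65
eef_pos: [362.3, -347.0, 257.4]
tcp_rot: [-1.57, 0.001, -0.661]
ft_force: [1.0, -0.1, 0.6]
opening: 0.637
[-51.4,-42.4,241.4,-0.0,0.1,-0.0]
```

```bash
python3 -m crank '[[-51,-42,241,0,0,0],[-51,-42,241,0,0,0],[-51,-42,241,0,0,0],[-51,-42,241,0,0,0],[-51,-42,241,0,0,0]]'; python3 -m crank '[[0,0,0,0,0,0]]'
cat >> h.py <<'E'
def look(n,name):
    st(); c=vision.calibration(n); im,d=vision.read_camera(n); f=200/np.tan(np.radians(c['vertical_fov'])/2); P=np.array(c['pose'])
    v,u=np.mgrid[0:400,0:640]; p=np.stack([(u-c['cx'])*d/f,(v-c['cy'])*d/f,d],-1)@P[:3,:3].T+P[:3,3]
    p[d==0]=np.nan
    cv2.imwrite(f'pics/{name}.png',im); np.save(name+'p.npy',p); return im,p
E
python3 -c "
from h import *
im,p=look('wrist','w1')"
```

```text
t: 1.15
eef_pos: [469.7, -125.1, 299.7]
tcp_rot: [-1.57, 0.001, -0.661]
ft_force: [0.5, -0.7, -0.3]
opening: 0.502
t: 1.25
eef_pos: [471.3, -120.9, 300.6]
tcp_rot: [-1.569, -0.001, -0.656]
ft_force: [-0.4, -1.2, -0.3]
opening: 0.501
t 1.25 pos [ 471.3 -120.9  300.6] rpy [-89.9  -0.  -37.6] F [-0.4 -1.2 -0.3] op 0.501
```

View pics/w1.png

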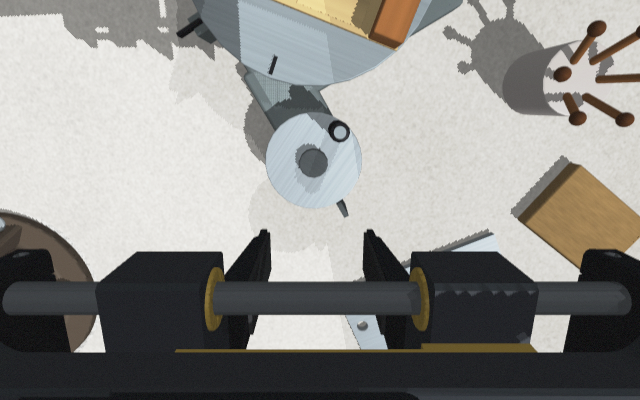

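The wrist view shows the wheel at (313,162), the crank at (339,131) and the stud at (342,208).

Run:
```python
from h import *
p=np.load('w1p.npy'); z=p[...,2]
for uv in [(313,162),(339,131),(343,205),(345,214),(300,190)]: print(uv,p[uv[1],uv[0]].round(1))
m=(np.hypot(p[...,0]-473,p[...,1]+109)<62)&(z>62)&(z<74)
m=comp(m,(300,190)); q=p[m][:,:2]
h=cv2.convexHull(q.astype(np.float32))[:,0]; print('ellipse',cv2.fitEllipse(h), cv2.minEnclosingCircle(q.astype(np.float32)))
m=(np.hypot(p[...,0]-517,p[...,1]+94)<25)&(z>118)&(z<135); q=p[m];print('crank',q.mean(0),cv2.minEnclosingCircle(q[:,:2].astype(np.float32)))
m=(np.hypot(p[...,0]-463,p[...,1]+183)<14)&(z>15); print('stud',p[m].max(0),np.percentile(p[m],90,axis=0),p[m&(z>p[m][:,2].max()-10)].mean(0))
```

```text
(313, 162) [ 475.4 -108.6   84. ]
(339, 131) [517.6 -95.3 128.2]
(343, 205) [ 468.9 -176.2   53.2]
(345, 214) [ 464.4 -186.    56.5]
(300, 190) [ 442.6 -126.4   72.6]
ellipse ((474.9649658203125, -109.12672424316406), (109.04422760009766, 109.21858978271484), 39.709896087646484) ((474.976806640625, -109.31287384033203), 54.98446273803711)
crank [517.82066248 -95.51187091 126.15372566] ((517.7415161132812, -95.83949279785156), 9.87026309967041)
stud [ 469.53722657 -169.43517525   58.95894966] [ 468.61677269 -171.7710817    57.67080993] [ 465.8146954  -178.85810939   56.47857978]
```

```bash
python3 -c "
from h import *
to((517.8,-95.7,150,-38),(517.8,-95.7,83,-38))"
```

```text
[21.1,150.1,50.1,-0.1,0.4,-0.0]
[21.1,217.1,50.0,-0.1,0.4,-0.0]
```

```bash
python3 -m crank '[[21,110,50,0,0,0],[21,110,50,0,0,0],[21,150,50,0,0,0],[21,150,50,0,0,0],[21,150,50,0,0,0]]'; python3 -c "
from h import *
to((517.8,-95.7,83,-38))
im,p=look('wrist','w2')"
```

```text
t: 1.8
eef_pos: [516.9, -96.4, 149.1]
tcp_rot: [-1.571, 0.004, -0.657]
ft_force: [0.1, 0.3, 0.1]
opening: 0.497
[0.5,66.1,1.1,0.0,0.3,-0.2]
t 1.8 pos [516.9 -96.4 149.1] rpy [-90.    0.2 -37.7] F [0.1 0.3 0.1] op 0.497
```

View pics/w2.png

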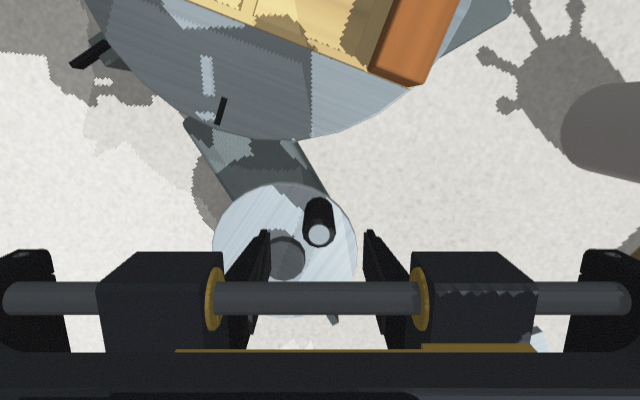

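The crank at (319,235) is centred between the fingers. I'll go down and grip.

```bash
python3 -m crank '[[0.5,40,1,0,0,0],[0.5,66,1,0,0,0],[0.5,66,1,0,0,0],[0.5,66,1,0,0,0]]'; python3 -m crank '[[0,0,0,0,0,0],[0,0,0,0,0,0],[0,0,0,0,0,0],[0,0,0,0,0,0]]' 0 ; python3 -c "
from h import *
st()
hub=np.array([475,-109]); p=np.array(env.state()['eef_pos'])[:2]; d=p-hub; print(np.hypot(*d),np.degrees(np.arctan2(d[1],d[0])))"
```

```text
t: 2.25
eef_pos: [519.4, -96.9, 87.0]
tcp_rot: [-1.569, -0.002, -0.658]
ft_force: [-0.3, -0.5, 0.4]
opening: 0.5
t: 2.65
eef_pos: [519.3, -96.8, 87.5]
tcp_rot: [-1.569, -0.002, -0.658]
ft_force: [-3.0, 1.2, 3.0]
opening: 0.223
t 2.65 pos [519.3 -96.8  87.5] rpy [-89.9  -0.1 -37.7] F [-3.   1.2  3. ] op 0.223
45.967215309284484 15.348680793642432
```

```bash
cat >> h.py <<'E'
def circ(degs,hub=(475,-109),r=45,yaw=-37.7,z=86):
    s=env.state(); d=np.array(s['eef_pos'])[:2]-hub; a=np.degrees(np.arctan2(d[1],d[0])); print('ang',a.round(1),'r',np.hypot(*d).round(1),'F',np.array(s['ft_force']).round(1))
    to(*[(hub[0]+r*np.cos(np.radians(a+g)),hub[1]+r*np.sin(np.radians(a+g)),z,yaw) for g in degs])
E
python3 -c "
from h import *
circ([-15,-35,-55,-75,-95])"
```

```text
ang 15.3 r 46.0 F [-3.   1.2  3. ]
[7.8,1.5,-9.0,-0.1,-0.0,0.1]
[15.2,1.5,-22.8,-0.1,-0.0,0.1]
[17.3,1.5,-38.3,-0.1,-0.0,0.1]
[14.1,1.4,-53.6,-0.1,-0.0,0.1]
[5.8,1.4,-66.8,-0.1,-0.0,0.1]
```

```bash
python3 -m crank '[[8,1,-9,0,0,0],[15,1,-23,0,0,0],[17.5,1,-38,0,0,0],[14,1,-53.5,0,0,0],[6,1,-67,0,0,0]]' ; python3 -c "
from h import *
circ([-24,-48,-72,-96,-120])"
```

```text
t: 3.15
eef_pos: [483.8, -153.8, 87.3]
tcp_rot: [-1.568, -0.004, -0.659]
ft_force: [2.4, 15.9, 13.9]
opening: 0.206
ang -78.9 r 45.7 F [ 2.4 15.9 13.9]
[-15.5,1.3,-10.8,-0.2,-0.0,0.2]
[-33.7,1.2,-15.0,-0.2,-0.0,0.2]
[-52.1,1.1,-11.3,-0.2,-0.0,0.2]
[-67.4,1.1,-0.6,-0.2,-0.0,0.2]
[-77.0,1.1,15.5,-0.2,-0.0,0.2]
```

```bash
python3 -m crank '[[-15.5,0,-11,0,0,0],[-33.5,0,-15,0,0,0],[-52,0,-11.5,0,0,0],[-67.5,0,-0.5,0,0,0],[-77,0,15.5,0,0,0]]' ; python3 -c "
from h import *
circ([-24,-48,-72,-96,-120])"
```

```text
t: 3.65
eef_pos: [432.8, -94.8, 87.5]
tcp_rot: [-1.567, -0.007, -0.659]
ft_force: [10.4, -8.9, -7.4]
opening: 0.202
ang 161.4 r 44.5 F [10.4 -8.9 -7.4]
[-2.8,1.6,18.4,-0.2,-0.1,0.4]
[2.6,1.7,36.3,-0.2,-0.1,0.4]
[14.9,1.8,50.5,-0.2,-0.1,0.4]
[31.8,1.9,58.4,-0.2,-0.1,0.4]
[50.5,2.1,58.8,-0.2,-0.1,0.4]
```

```bash
python3 -m crank '[[-3,0,18.5,0,0,0],[2.5,0,36.5,0,0,0],[15,0,50.5,0,0,0],[32,0,58.5,0,0,0],[50.5,0,59,0,0,0]]' ; python3 -c "
from h import *
circ([-24,-48,-72,-96,-120])"
```

```text
t: 4.15
eef_pos: [508.4, -77.9, 87.6]
tcp_rot: [-1.568, -0.003, -0.658]
ft_force: [-8.7, -0.8, -2.8]
opening: 0.207
ang 42.9 r 45.6 F [-8.7 -0.8 -2.8]
[17.3,1.6,-7.4,-0.2,-0.0,0.2]
[30.5,1.6,-20.7,-0.2,-0.0,0.2]
[37.1,1.6,-38.2,-0.2,-0.0,0.2]
[36.0,1.5,-56.9,-0.2,-0.0,0.2]
[27.4,1.4,-73.5,-0.2,-0.0,0.2]
```

```bash
python3 -m crank '[[17.5,0,-7.5,0,0,0],[30.5,0,-20.5,0,0,0],[37,0,-38,0,0,0],[36,0,-57,0,0,0],[27.5,0,-73.5,0,0,0]]' ; python3 -c "
from h import *
circ([-10,-15,-20,-20])"
```

```text
t: 4.65
eef_pos: [485.6, -153.3, 87.5]
tcp_rot: [-1.567, -0.004, -0.659]
ft_force: [2.7, 14.8, 4.0]
opening: 0.206
ang -76.6 r 45.6 F [ 2.7 14.8  4. ]
[-5.9,1.4,-5.3,-0.2,-0.1,0.2]
[-9.0,1.4,-7.8,-0.2,-0.1,0.2]
[-12.2,1.4,-9.9,-0.2,-0.1,0.2]
[-12.2,1.4,-9.9,-0.2,-0.1,0.2]
```

```bash
python3 -m crank '[[-6,0,-5.5,0,0,0],[-9,0,-8,0,0,0],[-12.5,0,-10,0,0,0],[-12.5,0,-10,0,0,0]]' ; python3 -c "
from h import *
circ([0])"
python3 - <<'E'
from h import *
im,p=look('top','t2'); z=p[...,2]
m=(p[...,0]>740)&(p[...,0]<860)&(p[...,1]>-60)&(p[...,1]<190)&(z>65)&(z<95); print('lamp',rect(p[m][:,:2]),m.sum())
m=(p[...,0]>520)&(p[...,0]<740)&(np.abs(p[...,1]-60)<140)&(z>90)&(z<110);print('bars',rect(p[m][:,:2]),m.sum())
cv2.imwrite('pics/crop_b.png',cv2.resize(im[110:270,240:440],None,fx=3,fy=3,interpolation=cv2.INTER_CUBIC))
E
```

```text
t: 5.05
eef_pos: [469.4, -153.7, 87.5]
tcp_rot: [-1.567, -0.004, -0.659]
ft_force: [-0.5, -0.8, 2.5]
opening: 0.204
ang -97.1 r 45.0 F [-0.5 -0.8  2.5]
[-0.0,1.5,-0.0,-0.2,-0.0,0.2]
t 5.05 pos [ 469.4 -153.7   87.5] rpy [-89.8  -0.2 -37.7] F [-0.5 -0.8  2.5] op 0.204
lamp (array([794.1,  44.2]), array([ 34.3, 211.3]), np.float32(82.0)) 624
bars (array([606.1,  64.9]), array([124.5, 236.3]), np.float32(82.4)) 765
```

View pics/crop_b.png

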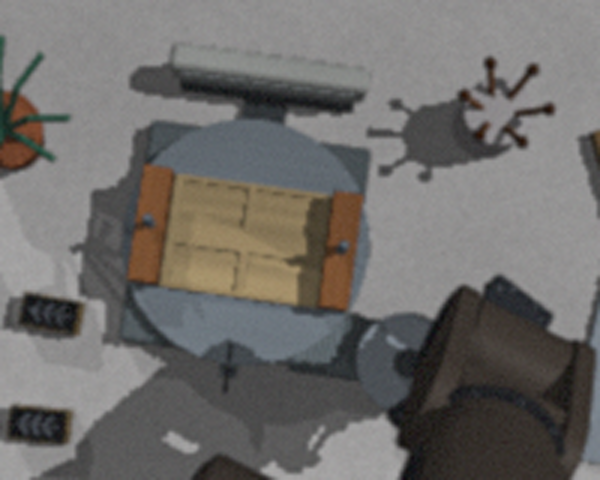

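```bash
python3 -m crank '[[0,0,0,0,0,0],[0,0,0,0,0,0],[0,0,0,0,0,0]]' 0.5; python3 -m crank '[[0,-45,0,0,0,0],[0,-95,0,0,0,0],[0,-110,0,0,0,0]]'; python3 -c "
from h import *
to((599,15,210,-7.8))"
```

```text
t: 5.4
eef_pos: [469.5, -153.6, 87.4]
tcp_rot: [-1.567, -0.003, -0.659]
ft_force: [0.4, 1.0, 0.0]
opening: 0.403
t: 5.7
eef_pos: [470.2, -154.2, 201.5]
tcp_rot: [-1.566, -0.009, -0.658]
ft_force: [-0.6, -0.6, -0.8]
opening: 0.5
[-1.6,-7.5,212.6,-0.1,-29.9,0.6]
```

```bash
python3 -m crank '[[-1.5,-7.5,212.5,0,-30,0.5],[-1.5,-7.5,212.5,0,-30,0.5],[-1.5,-7.5,212.5,0,-30,0.5],[-1.5,-7.5,212.5,0,-30,0.5],[-1.5,-7.5,212.5,0,-30,0.5]]'; python3 -m crank '[[0,0,0,0,0,0],[0,0,0,0,0,0]]'
python3 - <<'E'
from h import *
im,p=look('wrist','w3')
E
```

```text
t: 6.2
eef_pos: [601.0, 18.4, 209.9]
tcp_rot: [-1.568, -0.002, -0.129]
ft_force: [-1.6, -0.8, 0.7]
opening: 0.501
t: 6.4
eef_pos: [600.4, 18.2, 209.4]
tcp_rot: [-1.569, -0.001, -0.129]
ft_force: [-0.2, -0.5, 0.5]
opening: 0.502
t 6.4 pos [600.4  18.2 209.4] rpy [-89.9  -0.1  -7.4] F [-0.2 -0.5  0.5] op 0.502
```

View pics/w3.png

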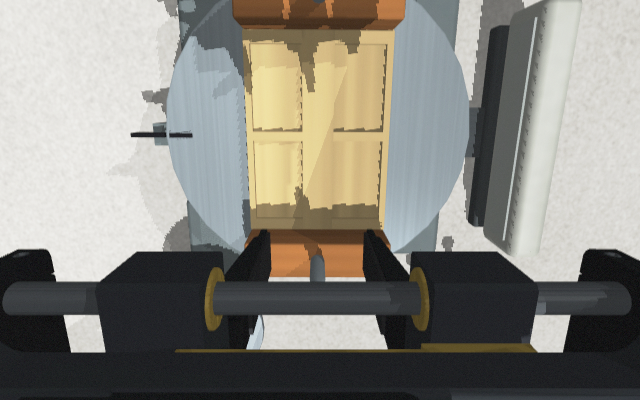

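Run:
```python
from h import *
im=cv2.imread('pics/w3.png'); p=np.load('w3p.npy'); z=p[...,2]
for uv in [(210,130),(430,130),(275,90),(360,90),(318,100),(275,170),(360,180),(317,180),(330,12),(317,255),(540,120)]:
    w=p[uv[1]-4:uv[1]+5,uv[0]-4:uv[0]+5].reshape(-1,3); print(uv,np.nanmedian(w,0).round(1))
zt=np.nanmedian(z[120:140,200:225])
m=np.abs(z-zt)<5; m[235:]=0; m=comp(m,(430,130))|comp(m,(210,130))
cs=[]
q=p[m][:,:2]; h=cv2.convexHull(q.astype(np.float32))[:,0]
from scipy.optimize import least_squares
# boundary pixels left & right per row
pts=[]
for v in range(30,230,2):
    us=np.where(m[v])[0]
    if len(us)>30: pts+= [p[v,us[0],:2],p[v,us[-1],:2]]
pts=np.array(pts)
r=least_squares(lambda c:np.hypot(pts[:,0]-c[0],pts[:,1]-c[1])-c[2],[606,65,140],loss='soft_l1'); print('circle',r.x,np.abs(r.fun).mean())
hsv=cv2.cvtColor(im,cv2.COLOR_BGR2HSV)
print(hsv[90,275],hsv[180,317],hsv[255,317],hsv[130,210])
m=(z>56)&(z<74)&(hsv[...,0]>12)&(hsv[...,0]<35)&(hsv[...,1]>60); m=comp(m,(318,100)); q=p[m]; print(m.sum(),rect(q[:,:2]))
cv2.imwrite('pics/w3z.png',cv2.resize(im[20:250,220:420],None,fx=2.6,fy=2.6,interpolation=cv2.INTER_CUBIC))
```

```text
(210, 130) [513.   81.3  58.1]
(430, 130) [707.   55.8  57.8]
(275, 90) [576.  107.1  62.1]
(360, 90) [648.   97.7  61.7]
(318, 100) [611.4  94.1  66. ]
(275, 170) [565.1  38.9  62.1]
(360, 180) [640.3  19.6  62. ]
(317, 180) [601.5  25.6  66.1]
(330, 12) [627.5 152.5  99.9]
(317, 255) [594.1 -30.7 101.4]
(540, 120) [790.5  54.4  79.5]
circle [606.98995049  64.62761331 134.48852471] 0.8674413360126976
[ 23  86 235] [ 21  96 218] [80 10 78] [ 98  28 181]
29132 (array([606.2,  64.5]), array([125.8, 176.2]), np.float32(82.3))
```

View pics/w3z.png

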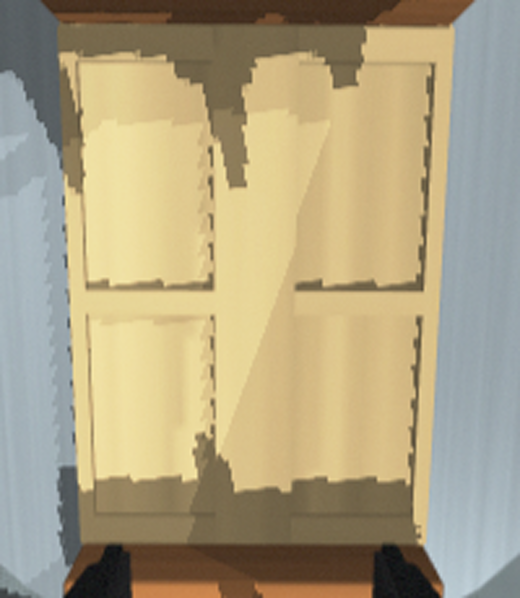

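Run:
```python
from h import *
p=np.load('w3p.npy'); z=p[...,2]
zz=cv2.medianBlur(np.nan_to_num(z).astype(np.float32),5)
m=(zz<64)&(zz>58.5)
C=[]
for uv in [(275,170),(275,90),(360,180),(360,90)]:
    mm=comp(cv2.erode(m.astype(np.uint8),np.ones((3,3))),uv); mm=cv2.dilate(mm.astype(np.uint8),np.ones((3,3)))>0
    r=rect(p[mm][:,:2]); C.append(r[0]); print(uv,mm.sum(),r)
C=np.array(C); print('mean',C.mean(0))
a=np.radians(82.2); by=np.array([np.cos(a),np.sin(a)]); bx=np.array([by[1],-by[0]])
for s in [(606.6,64.6)]:
    for x,y in [(-35,-39.5),(-35,39.5),(35,-39.5),(35,39.5)]: print((np.array(s)+x*bx+y*by).round(1))
```

```text
(275, 170) 3630 (array([566.6,  29.4]), array([43.1, 69.9]), np.float32(82.1))
(275, 90) 4406 (array([578.1, 108.5]), array([42.1, 69.5]), np.float32(80.8))
(360, 180) 3650 (array([635.8,  20.3]), array([42.4, 69.6]), np.float32(81.3))
(360, 90) 4412 (array([647.5,  98.8]), array([42.5, 70.9]), np.float32(82.4))
mean [607.    64.25]
[566.6  30.2]
[577.3 108.5]
[635.9  20.7]
[646.6  99. ]
```

```bash
python3 -c "
from h import *
to((482,285,230,-5))"
```

```text
[-152.0,-20.1,249.8,-0.1,-2.5,0.1]
```

```bash
python3 -m crank '[[-152,-20,250,0,-2.5,0],[-152,-20,250,0,-2.5,0],[-152,-20,250,0,-2.5,0],[-152,-20,250,0,-2.5,0],[-152,-20,250,0,-2.5,0]]' 0.7;python3 -m crank '[[-25,-1,42,0,0,0],[-25,-1,42,0,0,0],[-25,-1,42,0,0,0]]'
python3 - <<'E'
from h import *
im,p=look('wrist','w4')
z=p[...,2]; m=(z>28)&(z<45)
n,l,s,c=cv2.connectedComponentsWithStats(m.astype(np.uint8))
for i in range(1,n):
    if s[i,4]>800: print(c[i].round(),s[i,4],rect(p[l==i][:,:2]),np.median(z[l==i]).round(1))
E
```

```text
t: 6.95
eef_pos: [498.3, 246.1, 227.4]
tcp_rot: [-1.569, -0.002, -0.09]
ft_force: [1.3, -0.2, 0.1]
opening: 0.701
t: 7.25
eef_pos: [476.7, 289.6, 228.6]
tcp_rot: [-1.569, -0.002, -0.089]
ft_force: [0.4, 0.2, -0.6]
opening: 0.701
t 7.25 pos [476.7 289.6 228.6] rpy [-89.9  -0.1  -5.1] F [ 0.4  0.2 -0.6] op 0.701
[277.  72.] 2830 (array([447.3, 395.3]), array([38. , 66.2]), np.float32(106.6)) 36.7
[405.  73.] 2892 (array([572.1, 383.4]), array([38.6, 66. ]), np.float32(95.9)) 36.5
[250. 180.] 2304 (array([406.3, 291.9]), array([38.5, 65.5]), np.float32(84.1)) 36.5
[367. 180.] 2297 (array([528.5, 280.7]), array([38.2, 66.2]), np.float32(80.2)) 36.3
[361. 264.] 1150 (array([517.9, 184.5]), array([38.4, 43.2]), np.float32(174.7)) 35.3
```

View pics/w4.png

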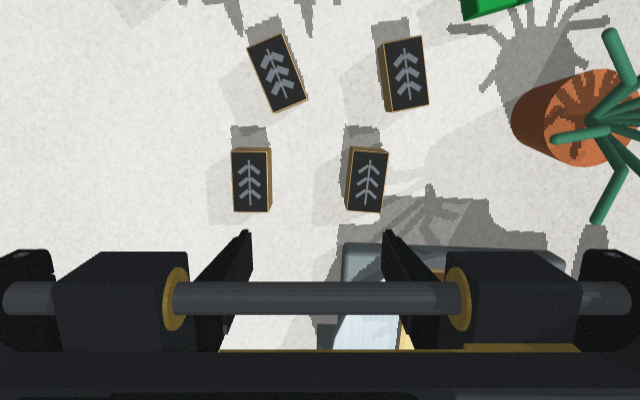

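```bash
python3 -c "
from h import *
to((528.5,280.7,60,-9.8),(528.5,280.7,10,-9.8))"
```

```text
[51.4,168.7,-3.8,-0.1,4.6,0.1]
[51.3,218.7,-3.9,-0.1,4.6,0.1]
```

```bash
python3 -m crank '[[51.5,168.5,-4,0,4.7,0],[51.5,168.5,-4,0,4.7,0],[51.5,168.5,-4,0,4.7,0],[51.5,168.5,-4,0,4.7,0],[51.5,168.5,-4,0,4.7,0]]'; python3 -c "
from h import *
to((528.5,280.7,10,-9.8))"
```

```text
t: 7.8
eef_pos: [528.6, 277.4, 56.7]
tcp_rot: [-1.572, 0.003, -0.176]
ft_force: [-0.1, 0.5, 1.0]
opening: 0.699
[-0.5,46.7,3.3,0.1,-0.3,-0.2]
```

```bash
python3 -m crank '[[-0.5,25,3.5,0,0,0],[-0.5,46.5,3.5,0,0,0],[-0.5,46.5,3.5,0,0,0],[-0.5,46.5,3.5,0,0,0]]'; python3 -m crank '[[0,0,0,0,0,0],[0,0,0,0,0,0],[0,0,0,0,0,0],[0,0,0,0,0,0]]' 0.2; python3 -c "
from h import *
to((528.5,280.7,150,-9.8))"
```

```text
t: 8.2
eef_pos: [529.2, 280.4, 11.8]
tcp_rot: [-1.572, 0.002, -0.177]
ft_force: [0.0, 0.4, -0.3]
opening: 0.703
t: 8.6
eef_pos: [529.4, 280.5, 12.3]
tcp_rot: [-1.571, 0.002, -0.177]
ft_force: [-0.6, 0.5, -0.5]
opening: 0.422
[-1.1,-137.7,-0.0,0.0,-0.4,-0.1]
```

```bash
python3 -m crank '[[0,0,0,0,0,0],[-1,-40,0,0,0,0],[-1,-85,0,0,0,0],[-1,-130,0,0,0,0],[-1,-165,0,0,0,0]]'; python3 -c "
from h import *
to((636,20.4,175,-8))"
```

```text
t: 9.1
eef_pos: [528.7, 280.8, 179.9]
tcp_rot: [-1.571, 0.0, -0.177]
ft_force: [0.2, 0.0, -1.5]
opening: 0.399
[151.5,4.8,-237.4,-0.0,-2.1,-0.0]
```

```bash
python3 -m crank '[[151.5,0,-237.5,0,-2.2,0],[151.5,0,-237.5,0,-2.2,0],[151.5,0,-237.5,0,-2.2,0],[151.5,0,-237.5,0,-2.2,0],[151.5,0,-237.5,0,-2.2,0]]'; python3 -c "
from h import *
to((636,20.4,175,-8))"
```

```text
t: 9.6
eef_pos: [624.3, 47.7, 179.6]
tcp_rot: [-1.57, 0.001, -0.138]
ft_force: [1.0, 0.5, -1.3]
opening: 0.399
[15.4,4.6,-25.4,-0.0,0.1,-0.0]
```

```bash
python3 -m crank '[[15.5,4.5,-25.5,0,0,0],[15.5,4.5,-25.5,0,0,0],[15.5,50,-25.5,0,0,0],[15.5,84,-25.5,0,0,0],[15.5,84,-25.5,0,0,0]]'; python3 -c "
from h import *
to((636,20.4,74.5,-8))"
```

```text
t: 10.1
eef_pos: [633.5, 21.2, 91.5]
tcp_rot: [-1.571, 0.008, -0.138]
ft_force: [0.3, 0.2, -0.3]
opening: 0.397
[2.7,17.0,-0.4,0.0,0.1,-0.5]
```

```bash
python3 -m crank '[[2.7,4,-0.5,0,0,-0.5],[2.7,6,-0.5,0,0,-0.5]]'; python3 -c "
from h import *
to((636,20.4,74.5,-8))"
```

```text
t: 10.3
eef_pos: [636.5, 20.7, 86.5]
tcp_rot: [-1.571, -0.002, -0.138]
ft_force: [0.2, 0.8, -1.0]
opening: 0.397
[-0.5,12.0,-0.4,-0.0,0.1,0.1]
```

```bash
python3 -m crank '[[-0.5,6,-0.4,0,0,0],[-0.5,12,-0.4,0,0,0],[-0.5,12,-0.4,0,0,0],[-0.5,12,-0.4,0,0,0]]'; python3 -c "
from h import *
to((636,20.4,74.5,-8))"
```

```text
t: 10.7
eef_pos: [636.0, 20.4, 74.6]
tcp_rot: [-1.571, -0.002, -0.138]
ft_force: [-0.3, 0.7, -0.2]
opening: 0.396
[-0.0,0.1,-0.0,0.0,0.1,0.1]
```

```bash
python3 -m crank '[[0,0,0,0,0,0],[0,0,0,0,0,0],[0,0,0,0,0,0]]' 0.52; python3 -m crank '[[0,-40,0,0,0,0],[0,-90,0,0,0,0],[0,-110,0,0,0,0]]'; python3 -c "
from h import *
im,p=look('wrist','w5')
to((572.1,383.4,185,5.9))"
```

```text
t: 11.0
eef_pos: [636.1, 20.4, 74.8]
tcp_rot: [-1.571, -0.002, -0.138]
ft_force: [-0.3, 0.1, 0.4]
opening: 0.515
t: 11.3
eef_pos: [637.1, 20.3, 189.2]
tcp_rot: [-1.57, -0.007, -0.138]
ft_force: [0.2, 0.5, -0.2]
opening: 0.521
t 11.3 pos [637.1  20.3 189.2] rpy [-90.   -0.4  -7.9] F [ 0.2  0.5 -0.2] op 0.521
[-114.8,5.1,350.7,0.0,-13.8,0.6]
```

View pics/w5.png

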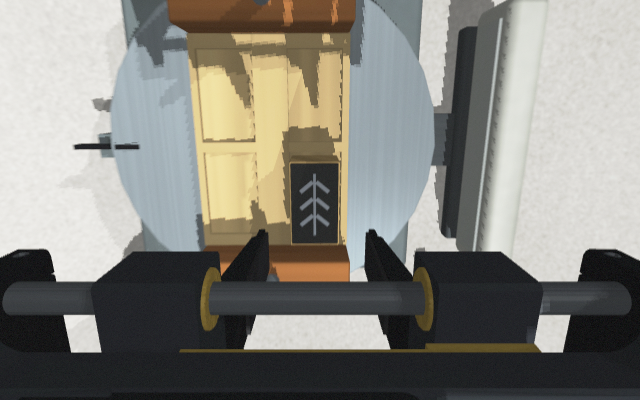

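The block sits in pocket2 at (314,203). I'll check its height, then go for the next block.

```bash
cat >> h.py <<'E'
def blocks(p,lo=90,hi=108):
    z=p[...,2]; m=(z>lo)&(z<hi)&(np.hypot(p[...,0]-606.9,p[...,1]-64.4)<85)
    n,l,s,c=cv2.connectedComponentsWithStats(m.astype(np.uint8))
    for i in range(1,n):
        if s[i,4]>500:
            q=p[l==i]; A=np.c_[q[:,:2]-q[:,:2].mean(0),np.ones(len(q))]; k=np.linalg.lstsq(A,q[:,2],rcond=None)[0]
            print(c[i].round(),s[i,4],rect(q[:,:2]),'z',np.median(q[:,2]).round(1),'slope',k[:2].round(3))
E
python3 -c "
from h import *
blocks(np.load('w5p.npy'))"
python3 -m crank '[[-115,0,350,0,-13.8,0],[-115,0,350,0,-13.8,0],[-115,0,350,0,-13.8,0],[-115,0,350,0,-13.8,0],[-115,0,350,0,-13.8,0]]' 0.7; python3 -c "
from h import *
to((572.1,383.4,60,5.9))"
```

```text
[314. 200.] 4156 (array([635.6,  20.5]), array([38.1, 66.1]), np.float32(82.5)) z 98.4 slope [ 0.001 -0.009]
t: 11.85
eef_pos: [591.5, 268.4, 188.1]
tcp_rot: [-1.573, -0.009, 0.103]
ft_force: [2.3, -0.4, -0.0]
opening: 0.7
[-8.7,127.8,116.7,0.1,0.0,0.5]
```

```bash
python3 -c "
from h import *
for n in ['w4','t2']:
    p=np.load(n+'p.npy'); a=np.radians(5.9); dx=p[...,0]-572.1; dy=p[...,1]-383.4
    u=dx*np.cos(a)+dy*np.sin(a); v=-dx*np.sin(a)+dy*np.cos(a)
    m=(u>20)&(u<130)&(np.abs(v)<90)&(p[...,2]>45)
    q=np.c_[u[m],v[m],p[m][:,2]]; print(n,m.sum()); print(q[::max(1,len(q)//25)].round(0).tolist())
"
```

```text
w4 4305
[[101.0, -1.0, 151.0], [100.0, -7.0, 152.0], [108.0, -14.0, 151.0], [109.0, -20.0, 147.0], [119.0, -28.0, 147.0], [122.0, -35.0, 144.0], [123.0, -39.0, 137.0], [124.0, -42.0, 139.0], [125.0, -44.0, 127.0], [118.0, -44.0, 74.0], [117.0, -47.0, 45.0], [113.0, -50.0, 61.0], [118.0, -55.0, 76.0], [126.0, -60.0, 76.0], [130.0, -64.0, 75.0], [128.0, -67.0, 76.0], [124.0, -68.0, 104.0], [120.0, -71.0, 73.0], [105.0, -71.0, 71.0], [121.0, -76.0, 74.0], [79.0, -64.0, 149.0], [91.0, -68.0, 148.0], [106.0, -79.0, 73.0], [108.0, -82.0, 75.0], [108.0, -86.0, 73.0], [126.0, -90.0, 122.0]]
t2 195
[[130.0, -44.0, 133.0], [126.0, -44.0, 134.0], [122.0, -31.0, 148.0], [125.0, -71.0, 112.0], [119.0, -70.0, 126.0], [127.0, -83.0, 76.0], [117.0, -32.0, 140.0], [128.0, -53.0, 72.0], [125.0, -77.0, 76.0], [113.0, -24.0, 146.0], [125.0, -49.0, 71.0], [122.0, -73.0, 76.0], [111.0, -15.0, 147.0], [121.0, -47.0, 76.0], [120.0, -69.0, 72.0], [108.0, -9.0, 150.0], [118.0, -49.0, 71.0], [116.0, -72.0, 73.0], [105.0, -5.0, 148.0], [100.0, -66.0, 144.0], [113.0, -75.0, 71.0], [100.0, -10.0, 157.0], [110.0, -65.0, 71.0], [108.0, -88.0, 73.0], [107.0, -61.0, 70.0], [107.0, -82.0, 59.0], [83.0, -69.0, 150.0], [70.0, -66.0, 154.0]]
```

```bash
python3 -m crank '[[-14.5,0,117,0,0,0],[-14.5,0,117,0,0,0],[-14.5,20,117,0,0,0],[-14.5,60,117,0,0,0],[-14.5,100,117,0,0,0]]'; python3 -c "
from h import *
to((566.1,382.8,12,5.9))"
```

```text
t: 12.35
eef_pos: [565.5, 384.2, 86.6]
tcp_rot: [-1.572, -0.011, 0.105]
ft_force: [-0.8, 0.0, -1.1]
opening: 0.702
[-0.3,74.6,-1.4,0.1,0.1,0.6]
```

```bash
python3 -m crank '[[0,35,-1.4,0,0,0.6],[0,74,-1.4,0,0,0.6],[0,74.5,-1.4,0,0,0.6],[0,74.5,-1.4,0,0,0.6]]'; python3 -m crank '[[0,0,0,0,0,0],[0,0,0,0,0,0],[0,0,0,0,0,0],[0,0,0,0,0,0],[0,0,0,0,0,0]]' 0.2; python3 -c "
from h import *
st()"
```

```text
t: 12.75
eef_pos: [566.4, 382.8, 12.1]
tcp_rot: [-1.573, 0.001, 0.105]
ft_force: [0.3, 0.6, 0.9]
opening: 0.7
t: 13.25
eef_pos: [566.9, 383.0, 13.2]
tcp_rot: [-1.572, -0.001, 0.105]
ft_force: [-0.5, -0.5, 6.2]
opening: 0.399
t 13.25 pos [566.9 383.   13.2] rpy [-90.1  -0.    6. ] F [-0.5 -0.5  6.2] op 0.399
```

```bash
python3 -m crank '[[0,-40,0,0,0,0],[0,-85,0,0,0,0],[0,-130,0,0,0,0],[0,-170,0,0,0,0]]'; python3 -c "
from h import *
to((646.8,98.8,180,-8))"
```

```text
t: 13.65
eef_pos: [566.5, 383.1, 185.5]
tcp_rot: [-1.572, -0.001, 0.105]
ft_force: [0.4, 0.4, -0.7]
opening: 0.4
[50.1,5.8,-291.2,0.1,14.0,0.1]
```

```bash
python3 -m crank '[[50,0,-291,0,14,0],[50,0,-291,0,14,0],[50,0,-291,0,14,0],[50,0,-291,0,14,0],[50,0,-291,0,14,0]]'; python3 -c "
from h import *
to((646.8,98.8,180,-8))"
```

```text
t: 14.15
eef_pos: [634.4, 140.7, 185.5]
tcp_rot: [-1.572, -0.001, -0.139]
ft_force: [0.9, -0.1, -1.9]
opening: 0.399
[18.1,5.5,-39.7,0.0,0.0,0.0]
```

```bash
python3 -m crank '[[18,5,-40,0,0,0],[18,5,-40,0,0,0],[18,45,-40,0,0,0],[18,90,-40,0,0,0],[18,95,-40,0,0,0]]'; python3 -c "
from h import *
to((646.8,98.8,87,-8))"
```

```text
t: 14.65
eef_pos: [643.9, 98.7, 85.8]
tcp_rot: [-1.573, 0.007, -0.139]
ft_force: [-0.5, -0.9, -0.4]
opening: 0.397
[2.8,-1.2,0.5,0.1,0.0,-0.4]
```

```bash
python3 -m crank '[[2.8,0,0.5,0,0,-0.4],[2.8,0,0.5,0,0,-0.4]]'; python3 -c "
from h import *
to((646.8,98.8,75,-8))"
```

```text
t: 14.85
eef_pos: [647.4, 99.3, 87.1]
tcp_rot: [-1.573, -0.001, -0.139]
ft_force: [0.4, -0.6, -0.2]
opening: 0.397
[-0.5,12.1,-0.5,0.1,0.1,0.0]
```

```bash
python3 -m crank '[[-0.5,6,-0.5,0,0,0],[-0.5,12,-0.5,0,0,0],[-0.5,12,-0.5,0,0,0],[-0.5,12,-0.5,0,0,0]]'; python3 -m crank '[[0,0,0,0,0,0],[0,0,0,0,0,0],[0,0,0,0,0,0]]' 0.52; python3 -m crank '[[0,-40,0,0,0,0],[0,-90,0,0,0,0],[0,-110,0,0,0,0]]'; python3 -c "
from h import *
im,p=look('wrist','w6'); blocks(p)
to((447.3,395.3,185,16.6))"
```

```text
t: 15.25
eef_pos: [646.9, 98.8, 75.4]
tcp_rot: [-1.573, -0.001, -0.139]
ft_force: [-0.0, -0.1, -0.7]
opening: 0.397
t: 15.55
eef_pos: [646.9, 98.8, 75.5]
tcp_rot: [-1.573, -0.001, -0.139]
ft_force: [-1.0, -0.3, 0.2]
opening: 0.514
t: 15.85
eef_pos: [648.0, 99.2, 190.1]
tcp_rot: [-1.572, -0.006, -0.139]
ft_force: [-0.5, -1.1, 0.0]
opening: 0.521
t 15.85 pos [648.   99.2 190.1] rpy [-90.1  -0.4  -7.9] F [-0.5 -1.1  0. ] op 0.521
[314. 202.] 4075 (array([646.4,  98.8]), array([38. , 66.1]), np.float32(82.0)) z 98.5 slope [ 0.001 -0.003]
[314. 268.] 1175 (array([638.4,  44.2]), array([19.3, 37.4]), np.float32(171.7)) z 98.2 slope [-0.021 -0.166]
[314. 322.] 683 (array([632.3,  -4.2]), array([17.1, 37.3]), np.float32(169.2)) z 98.3 slope [0.001 0.04 ]
[-240.3,4.6,265.4,0.1,-24.5,0.5]
```

Two blocks are in. Next is the one at (447,395).

```bash
python3 -m crank '[[-240,0,265,0,-24.5,0.5],[-240,0,265,0,-24.5,0.5],[-240,0,265,0,-24.5,0.5],[-240,0,265,0,-24.5,0.5],[-240,0,265,0,-24.5,0.5]]' 0.7; python3 -c "
from h import *
to((447.3,395.3,185,16.6))"
```

```text
t: 16.4
eef_pos: [505.7, 307.7, 188.1]
tcp_rot: [-1.573, 0.001, 0.289]
ft_force: [0.2, -0.6, 0.2]
opening: 0.696
[-31.1,2.9,100.6,0.1,-0.0,-0.0]
```

```bash
python3 -m crank '[[-31,3,70,0,0,0],[-31,3,70,0,0,0],[-31,3,70,0,0,0]]'
python3 - <<'E'
from h import *
im,p=look('wrist','w7')
z=p[...,2]; m=(z>28)&(z<45); m[290:]=0
n,l,s,c=cv2.connectedComponentsWithStats(m.astype(np.uint8))
for i in range(1,n):
    if s[i,4]>800: print(c[i].round(),s[i,4],rect(p[l==i][:,:2]),np.median(z[l==i]).round(1))
to((447.3,395.3,85,16.6))
E
```

```text
t: 16.7
eef_pos: [453.5, 368.2, 184.6]
tcp_rot: [-1.573, 0.002, 0.293]
ft_force: [-0.5, -0.4, 0.0]
opening: 0.699
t 16.7 pos [453.5 368.2 184.6] rpy [-90.1   0.1  16.8] F [-0.5 -0.4  0. ] op 0.699
[242.  10.] 1007 (array([353.1, 491. ]), array([16.6, 38.9]), np.float32(18.5)) 36.4
[319. 155.] 3053 (array([447.1, 395.4]), array([37.8, 65.2]), np.float32(107.2)) 36.5
[571. 162.] 3245 (array([668.5, 455.8]), array([38. , 68.2]), np.float32(10.3)) 36.3
[256. 236.] 1420 (array([406.1, 292. ]), array([38.1, 66. ]), np.float32(84.1)) 36.3
[1.0,99.6,29.5,0.1,0.1,-0.1]
```

```bash
python3 -m crank '[[1,30,27.5,0,0,0],[1,80,27.5,0,0,0],[1,120,27.5,0,0,0],[1,140,27.5,0,0,0]]'; python3 -c "
from h import *
to((447.2,395.3,12,17))"
```

```text
t: 17.15
eef_pos: [447.7, 391.5, 41.1]
tcp_rot: [-1.575, 0.005, 0.291]
ft_force: [-0.5, 0.3, 0.7]
opening: 0.7
[0.8,29.1,3.9,0.2,-0.3,-0.3]
```

```bash
python3 -m crank '[[0.8,15,4,0,0,0],[0.8,29,4,0,0,0],[0.8,29,4,0,0,0],[0.8,29,4,0,0,0]]'; python3 -m crank '[[0,0,0,0,0,0],[0,0,0,0,0,0],[0,0,0,0,0,0],[0,0,0,0,0,0],[0,0,0,0,0,0]]' 0.2;  python3 -m crank '[[0,-40,0,0,0,0],[0,-85,0,0,0,0],[0,-130,0,0,0,0],[0,-172,0,0,0,0]]'; python3 -c "
from h import *
to((566.4,29.6,185,-8))"
```

```text
t: 17.55
eef_pos: [447.6, 395.4, 12.6]
tcp_rot: [-1.575, 0.004, 0.29]
ft_force: [0.5, 0.7, -0.2]
opening: 0.698
t: 18.05
eef_pos: [447.7, 395.5, 12.9]
tcp_rot: [-1.574, 0.004, 0.291]
ft_force: [-0.7, -1.0, 3.1]
opening: 0.4
t: 18.45
eef_pos: [448.0, 396.2, 187.0]
tcp_rot: [-1.574, 0.004, 0.291]
ft_force: [0.9, -0.3, -1.3]
opening: 0.399
[8.5,3.3,-385.1,0.2,24.6,-0.2]
```

```bash
python3 -m crank '[[8.5,3,-385,0.2,24.6,-0.2],[8.5,3,-385,0.2,24.6,-0.2],[8.5,3,-385,0.2,24.6,-0.2],[8.5,3,-385,0.2,24.6,-0.2],[8.5,3,-385,0.2,24.6,-0.2]]';  python3 -c "
from h import *
to((566.4,29.6,185,-8))"
```

```text
t: 18.95
eef_pos: [525.1, 156.5, 185.3]
tcp_rot: [-1.571, -0.001, -0.139]
ft_force: [1.2, 0.4, -0.3]
opening: 0.397
[58.5,0.4,-119.9,0.0,0.1,0.0]
```

```bash
python3 -m crank '[[58.5,0,-120,0,0,0],[58.5,0,-120,0,0,0],[58.5,0,-120,0,0,0],[58.5,20,-120,0,0,0],[58.5,65,-120,0,0,0]]';  python3 -c "
from h import *
to((566.4,29.6,87,-8))"
```

```text
t: 19.45
eef_pos: [568.4, 28.1, 122.2]
tcp_rot: [-1.571, -0.007, -0.141]
ft_force: [0.6, 0.0, -1.7]
opening: 0.4
[-2.4,35.2,1.2,0.0,-0.1,0.4]
```

```bash
python3 -m crank '[[-2.4,20,1.2,0,0,0.4],[-2.4,35,1.2,0,0,0.4],[-2.4,35,1.2,0,0,0.4],[-2.4,35,1.2,0,0,0.4]]';  python3 -c "
from h import *
to((566.4,29.6,75,-8))"
```

```text
t: 19.85
eef_pos: [566.5, 29.6, 87.4]
tcp_rot: [-1.571, -0.0, -0.141]
ft_force: [0.1, -0.3, -1.4]
opening: 0.398
[-0.1,12.4,0.0,0.0,-0.1,0.0]
```

```bash
python3 -m crank '[[0,6,0,0,0,0],[0,12.4,0,0,0,0],[0,12.4,0,0,0,0],[0,12.4,0,0,0,0]]'; python3 -m crank '[[0,0,0,0,0,0],[0,0,0,0,0,0],[0,0,0,0,0,0]]' 0.52; python3 -m crank '[[0,-40,0,0,0,0],[0,-90,0,0,0,0],[0,-110,0,0,0,0]]'; python3 -c "
from h import *
im,p=look('wrist','w8'); blocks(p)
to((406.2,292,185,-5.9))"
```

```text
t: 20.25
eef_pos: [566.5, 29.6, 75.0]
tcp_rot: [-1.571, 0.0, -0.141]
ft_force: [-0.2, -0.2, -1.0]
opening: 0.394
t: 20.55
eef_pos: [566.5, 29.5, 75.1]
tcp_rot: [-1.571, -0.0, -0.141]
ft_force: [-0.6, -0.0, -0.3]
opening: 0.515
t: 20.85
eef_pos: [567.6, 29.6, 189.2]
tcp_rot: [-1.571, -0.005, -0.141]
ft_force: [0.8, -0.4, -0.6]
opening: 0.523
t 20.85 pos [567.6  29.6 189.2] rpy [-90.   -0.3  -8.1] F [ 0.8 -0.4 -0.6] op 0.523
[412.  93.] 5272 (array([646.2,  98.5]), array([38.3, 65.6]), np.float32(82.3)) z 98.5 slope [ 0.023 -0.002]
[405. 199.] 4237 (array([635.5,  20.5]), array([38.2, 66.1]), np.float32(82.4)) z 98.3 slope [ 0.02  -0.011]
[315. 201.] 4084 (array([565.9,  29.4]), array([38.1, 65.8]), np.float32(81.8)) z 98.5 slope [-0.002 -0.006]
[-197.2,4.4,237.1,-0.0,-2.2,0.4]
```

```bash
python3 -m crank '[[-197,0,237,0,-2.2,0.4],[-197,0,237,0,-2.2,0.4],[-197,0,237,0,-2.2,0.4],[-197,0,237,0,-2.2,0.4],[-197,0,237,0,-2.2,0.4]]' 0.7; python3 -c "
from h import *
to((406.2,292,185,-5.9))"
```

```text
t: 21.4
eef_pos: [434.9, 244.3, 188.4]
tcp_rot: [-1.57, -0.001, -0.103]
ft_force: [0.7, 0.7, 0.4]
opening: 0.696
[-33.4,3.4,44.5,-0.0,0.0,0.0]
```

```bash
python3 -c "
from h import *
im,p=look('wrist','w9')
z=p[...,2]; m=(z>28)&(z<45); m[240:]=0
n,l,s,c=cv2.connectedComponentsWithStats(m.astype(np.uint8))
for i in range(1,n):
    if s[i,4]>800: print(c[i].round(),s[i,4],rect(p[l==i][:,:2]),np.median(z[l==i]).round(1))
"; python3 -m crank '[[-33.5,3,44.5,0,0,0],[-33.5,40,44.5,0,0,0],[-33.5,90,44.5,0,0,0],[-33.5,130,44.5,0,0,0],[-33.5,145,44.5,0,0,0]]' ; python3 -c "
from h import *
to((406.2,292,12,-5.9))"
```

```text
t 21.4 pos [434.9 244.3 188.4] rpy [-90.   -0.   -5.9] F [0.7 0.7 0.4] op 0.696
[611.  59.] 1010 (array([700.6, 327.9]), array([28. , 71.4]), np.float32(90.1)) 37.0
[280. 136.] 3122 (array([406.3, 291.6]), array([38.2, 65.1]), np.float32(84.0)) 36.5
[426. 227.] 1491 (array([545.8, 189.9]), array([21.2, 95.6]), np.float32(174.7)) 35.1
[612. 230.] 863 (array([706.8, 170.1]), array([14.8, 70.4]), np.float32(172.5)) 34.7
t: 21.95
eef_pos: [400.6, 295.9, 40.2]
tcp_rot: [-1.572, 0.005, -0.099]
ft_force: [-0.7, 0.7, 0.9]
opening: 0.701
[6.1,28.1,-3.3,0.1,0.2,-0.3]
```

```bash
python3 -m crank '[[6,14,-3.5,0,0,-0.3],[6,28,-3.5,0,0,-0.3],[6,28,-3.5,0,0,-0.3],[6,28,-3.5,0,0,-0.3]]'; python3 -m crank '[[0,0,0,0,0,0],[0,0,0,0,0,0],[0,0,0,0,0,0],[0,0,0,0,0,0],[0,0,0,0,0,0]]' 0.2;  python3 -m crank '[[0,-40,0,0,0,0],[0,-85,0,0,0,0],[0,-130,0,0,0,0],[0,-172,0,0,0,0]]'; python3 -c "
from h import *
to((577.4,108.4,185,-8))"
```

```text
t: 22.35
eef_pos: [406.0, 291.7, 12.1]
tcp_rot: [-1.573, 0.0, -0.099]
ft_force: [-0.2, 0.4, 1.1]
opening: 0.699
t: 22.85
eef_pos: [406.2, 291.8, 12.5]
tcp_rot: [-1.572, -0.0, -0.099]
ft_force: [-0.3, -0.7, 4.4]
opening: 0.4
t: 23.25
eef_pos: [405.8, 291.9, 186.5]
tcp_rot: [-1.572, -0.0, -0.099]
ft_force: [0.4, 0.4, -1.2]
opening: 0.4
[188.9,1.8,-165.6,0.1,2.3,0.0]
```

```bash
python3 -m crank '[[189,2,-165.5,0,2.3,0],[189,2,-165.5,0,2.3,0],[189,2,-165.5,0,2.3,0],[189,2,-165.5,0,2.3,0],[189,2,-165.5,0,2.3,0]]';  python3 -c "
from h import *
to((577.4,108.4,105,-8))"
```

```text
t: 23.75
eef_pos: [577.7, 107.6, 184.8]
tcp_rot: [-1.572, -0.0, -0.139]
ft_force: [-0.5, 0.7, -0.8]
opening: 0.401
[-0.4,79.8,0.9,0.1,0.0,0.0]
```

```bash
python3 -m crank '[[-0.4,30,1,0,0,0],[-0.4,70,1,0,0,0],[-0.4,93,1,0,0,0],[-0.4,93,1,0,0,0]]';  python3 -c "
from h import *
to((577.4,108.4,75,-8))"
```

```text
t: 24.15
eef_pos: [575.7, 108.2, 88.8]
tcp_rot: [-1.573, 0.006, -0.14]
ft_force: [0.4, 0.2, -0.6]
opening: 0.398
[1.7,13.8,0.5,0.2,-0.0,-0.3]
```

```bash
python3 -m crank '[[1.7,2,0.5,0,0,-0.3],[1.7,2,0.5,0,0,-0.3]]';  python3 -c "
from h import *
to((577.4,108.4,75,-8))"
```

```text
t: 24.35
eef_pos: [577.9, 108.6, 87.6]
tcp_rot: [-1.573, -0.001, -0.139]
ft_force: [0.3, 0.4, -0.6]
opening: 0.396
[-0.5,12.6,-0.2,0.1,0.0,0.1]
```

```bash
python3 -m crank '[[-0.5,6,-0.2,0,0,0],[-0.5,12.6,-0.2,0,0,0],[-0.5,12.6,-0.2,0,0,0],[-0.5,12.6,-0.2,0,0,0]]'; python3 -m crank '[[0,0,0,0,0,0],[0,0,0,0,0,0],[0,0,0,0,0,0]]' 0.52; python3 -m crank '[[0,-40,0,0,0,0],[0,-90,0,0,0,0],[0,-120,0,0,0,0]]'; python3 -c "
from h import *
to((599,15,215,-8))"
```

```text
t: 24.75
eef_pos: [577.3, 108.5, 75.0]
tcp_rot: [-1.573, -0.001, -0.139]
ft_force: [-0.2, -0.2, -0.1]
opening: 0.398
t: 25.05
eef_pos: [577.4, 108.5, 75.2]
tcp_rot: [-1.573, -0.001, -0.139]
ft_force: [-0.6, 0.5, -0.3]
opening: 0.516
t: 25.35
eef_pos: [577.9, 108.9, 198.5]
tcp_rot: [-1.573, -0.004, -0.139]
ft_force: [0.5, -0.1, -0.1]
opening: 0.517
[34.0,-16.2,-90.0,0.1,0.0,0.2]
```

```bash
python3 -m crank '[[34,-16,-90,0,0,0],[34,-16,-90,0,0,0],[34,-16,-90,0,0,0],[34,-16,-90,0,0,0]]'; python3 -c "
from h import *
im,p=look('wrist','w10'); blocks(p)
im,p=look('top','t3'); z=p[...,2]
m=(np.abs(p[...,0]-480)<150)&(p[...,1]<-250)&(p[...,1]>-480)&(z>35)&(z<80); print('handle',rect(p[m][:,:2]),m.sum(),p[m][:,2].max())
"
```

```text
t: 25.75
eef_pos: [599.0, 14.2, 214.8]
tcp_rot: [-1.572, -0.004, -0.141]
ft_force: [-0.3, -0.4, -0.3]
opening: 0.519
t 25.75 pos [599.   14.2 214.8] rpy [-90.1  -0.2  -8.1] F [-0.3 -0.4 -0.3] op 0.519
[271.  80.] 4434 (array([576.9, 108. ]), array([38.2, 66.1]), np.float32(81.9)) z 98.6 slope [-0.01   0.004]
[362.  79.] 4415 (array([646.4,  98.4]), array([38.2, 65.2]), np.float32(82.0)) z 98.5 slope [ 0.009 -0.001]
[359. 179.] 3609 (array([635.6,  20.3]), array([38.2, 66.2]), np.float32(82.3)) z 98.4 slope [ 0.012 -0.006]
[275. 180.] 3585 (array([565.9,  29.3]), array([38.2, 66. ]), np.float32(81.8)) z 98.5 slope [-0.012 -0.002]
t 25.8 pos [598.7  15.2 214.6] rpy [-90.1  -0.2  -8. ] F [-0.2  0.4 -0.3] op 0.52
handle (array([ 474.3, -378.1]), array([ 18.6, 108.2]), np.float32(165.6)) 202 60.44595544827871
```

View pics/w10.png

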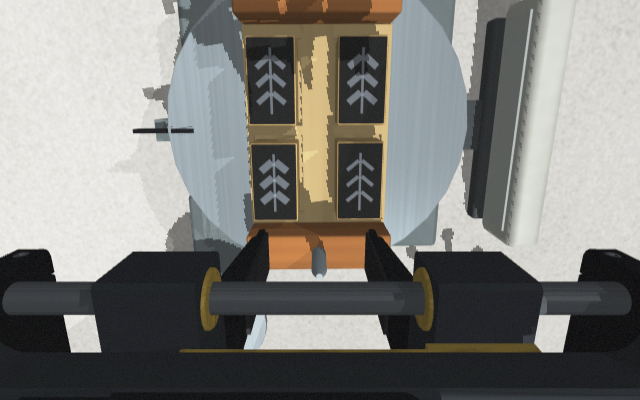

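View pics/t3.png

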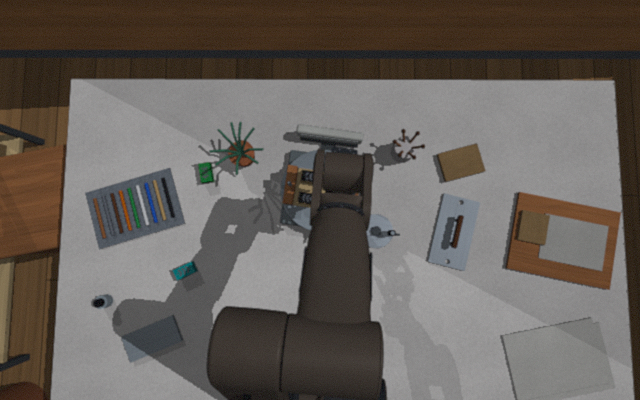

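All four blocks are flat in the pockets, with tops at about 98.5 mm. Next is the plate. I'll rotate to yaw -104 and view it with the wrist camera.

```bash
python3 -c "
from h import *
to((430,-367,240,-60))"
```

```text
[-113.9,-25.2,-402.5,0.0,52.0,0.2]
```

```bash
python3 -m crank '[[-114,-25,-402,0,52,0],[-114,-25,-402,0,52,0],[-114,-25,-402,0,52,0],[-114,-25,-402,0,52,0],[-114,-25,-402,0,52,0]]' 0.4;  python3 -c "
from h import *
to((430,-367,240,-104.4))"
```

```text
t: 26.35
eef_pos: [497.1, -213.3, 229.7]
tcp_rot: [-1.57, -0.003, -0.893]
ft_force: [-0.6, 0.1, -0.0]
opening: 0.4
[77.7,-10.2,-148.6,-0.1,53.2,0.1]
```

```bash
python3 -m crank '[[77.5,-10,-148.5,0,53,0],[77.5,-10,-148.5,0,53,0],[77.5,-10,-148.5,0,53,0],[77.5,-10,-148.5,0,53,0],[77.5,-10,-148.5,0,53,0]]' 0.4;  python3 -m crank '[[0,0,0,0,10,0],[0,0,0,0,10,0],[0,0,0,0,10,0]]'
cat >> h.py <<'E'
def plate(p):
    z=p[...,2]; m=(np.hypot(p[...,0]-474,p[...,1]+378)<110)&(z>44)&(z<60); m[:]=m
    n,l,s,c=cv2.connectedComponentsWithStats(m.astype(np.uint8)); i=1+np.argmax(s[1:,4]); q=p[l==i]
    print('handle',c[i].round(),s[i,4],rect(q[:,:2]),np.median(q[:,2]))
    m=(z>6)&(z<14); n,l,s,c=cv2.connectedComponentsWithStats(m.astype(np.uint8)); i=1+np.argmax(s[1:,4]); q=p[l==i]
    print('plate',c[i].round(),s[i,4],rect(q[:,:2]),np.median(q[:,2]))
E
python3 -c "
from h import *
im,p=look('wrist','w11'); plate(p)"
```

```text
t: 26.85
eef_pos: [429.3, -368.0, 239.4]
tcp_rot: [-1.568, -0.001, -1.647]
ft_force: [0.4, 0.5, 0.3]
opening: 0.399
t: 27.15
eef_pos: [429.8, -367.0, 239.0]
tcp_rot: [-1.569, -0.001, -1.82]
ft_force: [-0.4, -0.4, 0.1]
opening: 0.403
t 27.15 pos [ 429.8 -367.   239. ] rpy [ -89.9   -0.  -104.3] F [-0.4 -0.4  0.1] op 0.403
handle [317. 129.] 1765 (array([ 476.1, -378.7]), array([ 15.6, 108.7]), np.float32(165.9)) 51.56725636712173
plate [317. 116.] 22579 (array([ 475.8, -378.9]), array([124.2, 236.1]), np.float32(165.7)) 10.001087822467753
```

View pics/w11.png

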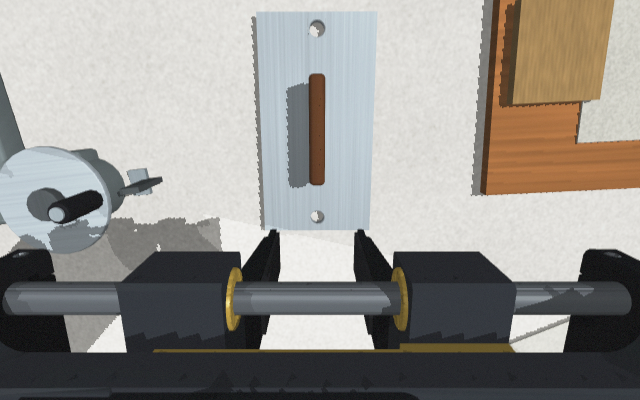

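The plate centre is at (475.9, -378.8), axis 165.8°, with the handle at (317,129). I'll move over it and grip.

```bash
python3 -c "
from h import *
to((475.9,-378.8,70,-104.2))"
```

```text
[-0.1,169.2,47.2,-0.1,-0.0,0.0]
```

```bash
python3 -m crank '[[0,50,47,0,0,0],[0,100,47,0,0,0],[0,140,47,0,0,0],[0,169,47,0,0,0],[0,169,47,0,0,0]]'; python3 -c "
from h import *
to((475.9,-378.8,23,-104.2))"
```

```text
t: 27.7
eef_pos: [474.5, -376.6, 65.9]
tcp_rot: [-1.576, 0.003, -1.817]
ft_force: [-1.0, 0.9, 0.3]
opening: 0.394
[2.0,42.9,2.1,0.3,0.1,-0.2]
```

```bash
python3 -m crank '[[2,25,2,0.3,0,-0.2],[2,43,2,0.3,0,-0.2],[2,43,2,0.3,0,-0.2],[2,43,2,0.3,0,-0.2]]'; python3 -c "
from h import *
to((475.9,-378.8,23,-104.2))"
```

```text
t: 28.1
eef_pos: [476.5, -379.1, 24.6]
tcp_rot: [-1.569, -0.001, -1.816]
ft_force: [-0.5, -1.1, -0.9]
opening: 0.396
[-0.2,1.6,-0.7,-0.1,0.2,0.1]
```

```bash
python3 -m crank '[[-0.2,2,-0.7,0,0.2,0],[-0.2,2,-0.7,0,0.2,0],[-0.2,2,-0.7,0,0.2,0],[-0.2,2,-0.7,0,0.2,0],[-0.2,2,-0.7,0,0.2,0]]' 0; python3 -m crank '[[0,-4,0,0,0,0],[0,-10,0,0,0,0],[0,-25,0,0,0,0],[0,-25,0,0,0,0]]'; python3 -c "
from h import *
im,p=look('wrist','w12'); plate(p)"
```

```text
t: 28.6
eef_pos: [476.1, -379.0, 23.4]
tcp_rot: [-1.568, -0.001, -1.819]
ft_force: [-1.4, 0.1, 6.2]
opening: 0.167
t: 29.0
eef_pos: [476.7, -379.6, 50.5]
tcp_rot: [-1.566, -0.003, -1.82]
ft_force: [-0.0, -0.3, -6.8]
opening: 0.164
t 29.0 pos [ 476.7 -379.6   50.5] rpy [ -89.7   -0.2 -104.3] F [-0.  -0.3 -6.8] op 0.164
handle [295. 233.] 52 (array([ 490.2, -372.4]), array([1.8, 3.8]), np.float32(50.6)) 55.85091039685213
plate [627. 173.] 1707 (array([ 464.5, -569.7]), array([  3.6, 105.1]), np.float32(168.6)) 9.632652298281187
```

View pics/w12.png

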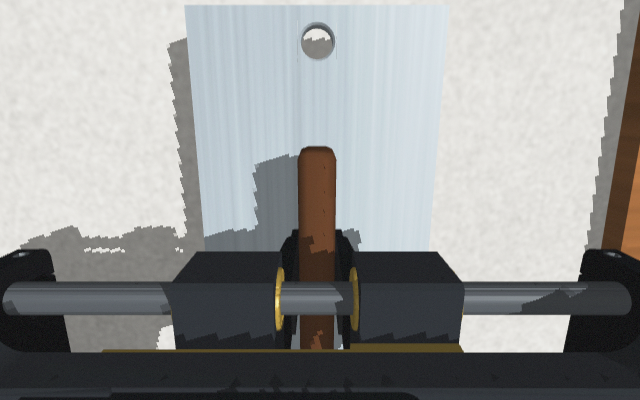

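```bash
cat >> h.py <<'E'
def tilt(p,off=27):
    # plate plane rel tool, grasped
    s=env.state(); P=np.array(s['eef_pos']); Rm=R.from_euler('xyz',s['tcp_rot'])
    q=Rm.inv().apply((p.reshape(-1,3)-P)); ok=(np.abs(q[:,0])<58)&(np.abs(q[:,0])>14)&(q[:,2]>30)&(q[:,2]<117)&(np.abs(q[:,1]-13)<8); q=q[ok]
    A=np.c_[q[:,0],q[:,2],np.ones(len(q))]; k=np.linalg.lstsq(A,q[:,1],rcond=None)[0]; print('plate in tool: slope x,z',k[:2].round(4),'top y at 0',k[2].round(2),len(q))
    w=p.reshape(-1,3)[np.where(ok)[0]]; A=np.c_[w[:,:2]-w[:,:2].mean(0),np.ones(len(w))]; k=np.linalg.lstsq(A,w[:,2],rcond=None)[0]; print('world slope',k[:2].round(4))
    return q
E
python3 -c "
from h import *
p=np.load('w12p.npy'); q=tilt(p); print(q[:,2].max(), rect(q[:,[0,2]]))"
```

```text
plate in tool: slope x,z [0.0011 0.0033] top y at 0 12.48 32033
world slope [ 0.0008 -0.0015]
116.9973246287724 (array([ 0. , 73.5]), array([ 87., 116.]), np.float32(0.0))
```

```bash
python3 -m crank '[[0,-35,0,0,0,0],[0,-75,0,0,0,0],[0,-115,0,0,0,0],[0,-150,0,0,0,0],[0,-165,0,0,0,0]]'; python3 -c "
from h import *
to((550,-180,215,-60))"
```

```text
t: 29.55
eef_pos: [476.3, -379.2, 218.0]
tcp_rot: [-1.563, -0.005, -1.819]
ft_force: [-0.1, -0.1, -7.7]
opening: 0.168
[-211.2,2.3,22.4,-0.3,-44.2,0.4]
```

```bash
python3 -m crank '[[-35,1,4,0,-6,0],[-75,2,8,0,-13,0],[-115,2,12,0,-20,0],[-150,2,16,0,-27,0],[-180,2,19,0,-34,0]]'; python3 -c "
from h import *
to((600,-10,215,-20),(606.9,64.4,215,-8))"
```

```text
t: 30.05
eef_pos: [539.1, -207.4, 215.1]
tcp_rot: [-1.567, -0.008, -1.22]
ft_force: [0.8, -0.9, -6.6]
opening: 0.167
[-164.5,-0.7,125.0,-0.0,-49.9,0.5]
[-232.0,-1.1,157.0,0.0,-61.9,0.5]
```

```bash
python3 -m crank '[[-20,0,15,0,-6,0],[-52,0,40,0,-14,0],[-84,0,65,0,-22,0],[-116,0,88,0,-30,0],[-140,0,105,0,-38,0]]'; python3 -c "
from h import *
to((606.9,64.4,215,-8))"
```

```text
t: 30.55
eef_pos: [589.7, -37.6, 214.1]
tcp_rot: [-1.573, -0.008, -0.551]
ft_force: [0.0, -0.2, -6.9]
opening: 0.167
[-38.7,-1.3,95.9,0.2,-23.5,0.4]
```

```bash
python3 -m crank '[[-8,0,20,0,-6,0],[-18,0,45,0,-12,0],[-28,0,70,0,-18,0],[-36,0,90,0,-23.5,0],[-38.7,0,96,0,-23.5,0]]'; python3 -m crank '[[0,0,0,0,0,0],[0,0,0,0,0,0],[0,0,0,0,0,0]]';python3 -c "
from h import *
im,p=look('wrist','w13'); tilt(p)
to((606.9,64.4,180,-8))"
```

```text
t: 31.05
eef_pos: [606.7, 66.4, 213.2]
tcp_rot: [-1.575, -0.005, -0.136]
ft_force: [-0.0, 0.5, -7.4]
opening: 0.167
t: 31.35
eef_pos: [606.6, 65.6, 213.1]
tcp_rot: [-1.575, -0.005, -0.138]
ft_force: [-0.3, -0.3, -6.4]
opening: 0.169
t 31.35 pos [606.6  65.6 213.1] rpy [-90.3  -0.3  -7.9] F [-0.3 -0.3 -6.4] op 0.169
plate in tool: slope x,z [-0.0002  0.0023] top y at 0 13.56 32084
world slope [ 0.0045 -0.0076]
[0.3,33.2,-0.9,0.3,0.1,0.3]
```

View pics/w13.png

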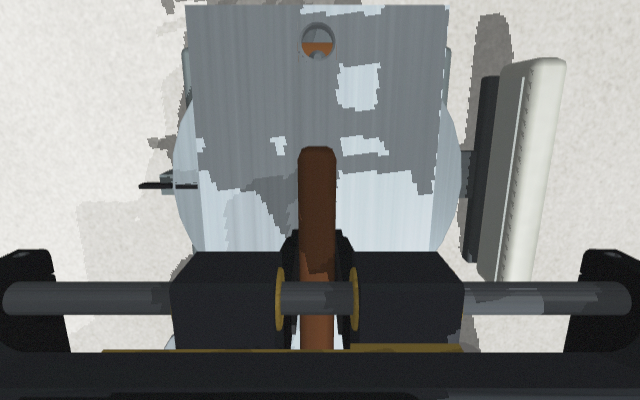

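```bash
python3 -m crank '[[0.7,15,-0.9,0.3,0,0.3],[0.7,32,-0.9,0.3,0,0.3],[0.7,38,-0.9,0.3,0,0.3],[0.7,38,-0.9,0.3,0,0.3],[0.7,38,-0.9,0.3,0,0.3]]';python3 -c "
from h import *
im,p=look('wrist','w14'); tilt(p)
cv2.imwrite('pics/w14z.png',cv2.resize(im[0:120,240:400],None,fx=4,fy=4,interpolation=cv2.INTER_CUBIC))
to((607.3,64.5,170,-7.9))"
```

```text
t: 31.9
eef_pos: [607.6, 64.2, 175.3]
tcp_rot: [-1.57, -0.0, -0.138]
ft_force: [0.2, 0.7, -6.3]
opening: 0.166
t 31.9 pos [607.6  64.2 175.3] rpy [-90.   -0.   -7.9] F [ 0.2  0.7 -6.3] op 0.166
plate in tool: slope x,z [0.0001 0.0025] top y at 0 13.81 32040
world slope [ 0.0005 -0.0018]
[-0.4,5.7,0.2,-0.0,-0.0,0.1]
```

View pics/w14z.png

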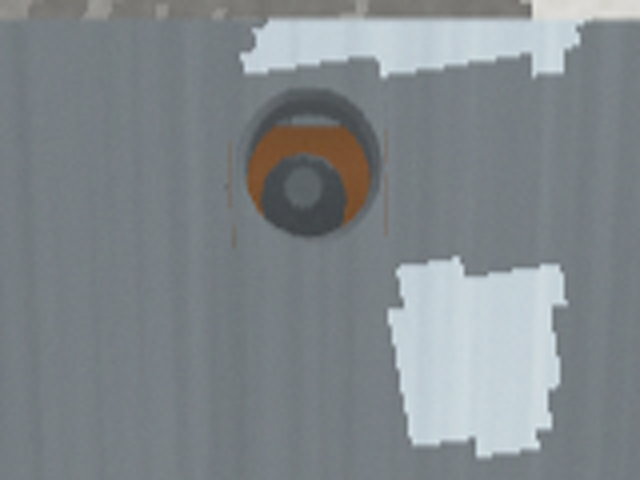

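Run:
```python
from h import *
f,cx,cy,P=cam('wrist')
def ray(u,v,z):
    d=P[:3,:3]@np.array([(u-cx)/f,(v-cy)/f,1]); return P[:3,3]+d*(z-P[2,3])/d[2]
im=cv2.imread('pics/w14.png')
h=ray(318,40.4,175.3-13.8); t=ray(315.9,46.6,144); print(h,t,t-h)
a=np.radians(-7.9); X=np.array([np.cos(a),np.sin(a)]);Z=np.array([-np.sin(a),np.cos(a)])
print('tool x,z',(t-h)[:2]@X,(t-h)[:2]@Z, 'expected hole', np.array([607.6,64.2])+102*Z)
for z in (140,144,148): print(z,(ray(315.9,46.6,z)-h)[:2]@Z)
```

```text
[622.2090067  165.23097921 161.5       ] [621.16025532 165.23980307 144.        ] [-1.04875138e+00  8.82385528e-03 -1.75000000e+01]
tool x,z -1.0400109552618648 -0.13540504489502636 expected hole [621.6193437  165.23196525]
140 0.4645648354683255
144 -0.13540504489502636
148 -0.7353749252583782
```

Run:
```python
from h import *
p=np.load('w14p.npy'); s=env.state(); Pp=np.array([607.6,64.2,175.3]); Rm=R.from_euler('xyz',[-1.57,0,-0.138])
q=Rm.inv().apply(p.reshape(-1,3)-Pp)
ok=(np.abs(q[:,1]-13.8)<3)&(np.abs(q[:,0])<75)&(q[:,2]>35)&(q[:,2]<130)
q=q[ok]
L=[];Rr=[]
for z in np.arange(45,118,3):
    s=q[np.abs(q[:,2]-z)<1.5]; L.append((z,s[:,0].min()));Rr.append((z,s[:,0].max()))
L=np.array(L);Rr=np.array(Rr)
print(np.degrees(np.arctan(np.polyfit(*L.T,1)[0])),np.degrees(np.arctan(np.polyfit(*Rr.T,1)[0])), np.polyval(np.polyfit(*L.T,1),102),np.polyval(np.polyfit(*Rr.T,1),102),np.polyval(np.polyfit(*L.T,1),0),np.polyval(np.polyfit(*Rr.T,1),0),q[:,2].max())
```

```text
0.020223861927147247 0.006619542529654512 -62.25594383948079 61.88947396975207 -62.29194708474195 61.87768962286357 117.73200288945527
```

```bash
python3 -m crank '[[-0.6,6,0,0,0,0],[-0.6,12,0,0,0,0],[-0.6,16,0,0,0,0],[-0.6,18,0,0,0,0]]';python3 -c "
from h import *
im,p=look('wrist','w15'); tilt(p)
cv2.imwrite('pics/w15z.png',cv2.resize(im[0:120,240:400],None,fx=4,fy=4,interpolation=cv2.INTER_CUBIC))"
```

```text
t: 32.35
eef_pos: [606.9, 64.4, 157.1]
tcp_rot: [-1.57, -0.0, -0.138]
ft_force: [-0.1, 0.7, -6.0]
opening: 0.169
t 32.35 pos [606.9  64.4 157.1] rpy [-90.   -0.   -7.9] F [-0.1  0.7 -6. ] op 0.169
plate in tool: slope x,z [-0.0004  0.0026] top y at 0 13.39 32074
world slope [ 0.0002 -0.0021]
```

View pics/w15z.png

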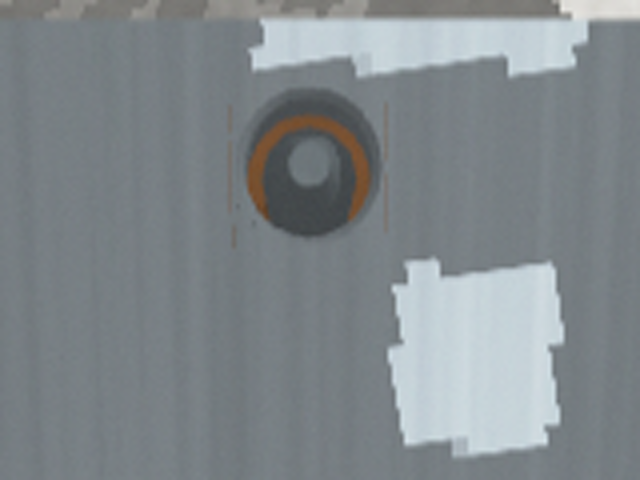

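The pin tip is centred in the hole. I'll carry on down gently.

```bash
python3 -m crank '[[-0.3,5,0,0,0,0],[-0.3,10,0,0,0,0],[-0.3,15,0,0,0,0],[-0.3,18,0,0,0,0]]'; python3 -c "
from h import *
to((606.7,64.4,124.5,-7.9))"
```

```text
t: 32.8
eef_pos: [606.5, 64.4, 138.3]
tcp_rot: [-1.57, 0.001, -0.138]
ft_force: [0.2, 0.9, -6.7]
opening: 0.166
[0.3,13.8,0.0,-0.0,-0.0,-0.0]
```

```bash
python3 -m crank '[[0,4,0,0,0,0],[0,8,0,0,0,0],[0,11,0,0,0,0],[0,12.5,0,0,0,0],[0,12.5,0,0,0,0]]'; python3 -c "
from h import *
to((606.7,64.4,124,-7.9))"
```

```text
t: 33.3
eef_pos: [606.4, 64.4, 125.6]
tcp_rot: [-1.57, 0.001, -0.138]
ft_force: [0.5, -0.3, -6.4]
opening: 0.167
[0.3,1.6,0.0,-0.0,-0.0,-0.0]
```

```bash
python3 -m crank '[[0,1,0,0,0,0],[0,2,0,0,0,0],[0,2.5,0,0,0,0],[0,2.5,0,0,0,0]]'; python3 -c "
from h import *
im,p=look('wrist','w16'); tilt(p)"
```

```text
t: 33.7
eef_pos: [606.5, 64.4, 123.4]
tcp_rot: [-1.57, 0.0, -0.138]
ft_force: [-1.0, 0.2, -2.7]
opening: 0.169
t 33.7 pos [606.5  64.4 123.4] rpy [-90.    0.   -7.9] F [-1.   0.2 -2.7] op 0.169
plate in tool: slope x,z [ 0.0006 -0.0004] top y at 0 13.46 32143
world slope [-0.0009  0.0012]
```

```bash
python3 -m crank '[[0,0.5,0,0,0,0],[0,0.5,0,0,0,0],[0,0.5,0,0,0,0],[0,0.5,0,0,0,0]]' 0.4;  python3 -m crank '[[0,-30,0,0,0,0],[0,-70,0,0,0,0],[0,-100,-40,0,0,0],[0,-120,-50,0,0,0],[0,-120,-50,0,0,0]]'; python3 -c "
from h import *
im,p=look('wrist','w17'); z=p[...,2]
m=(z>104)&(z<116)&(np.hypot(p[...,0]-607,p[...,1]-64)<140); m=comp(m,(340,190)) if m[190,340] else m
q=p[m]; A=np.c_[q[:,:2]-q[:,:2].mean(0),np.ones(len(q))]; print('plate',rect(q[:,:2]),np.median(q[:,2]),np.linalg.lstsq(A,q[:,2],rcond=None)[0].round(4))
m=(z>144)&(z<160)&(np.hypot(p[...,0]-607,p[...,1]-64)<65); q=p[m]; print('handle',rect(q[:,:2]),np.median(q[:,2]))"
```

```text
t: 34.15
eef_pos: [606.7, 64.4, 123.1]
tcp_rot: [-1.57, -0.0, -0.138]
ft_force: [0.7, 0.4, -0.4]
opening: 0.389
t: 34.65
eef_pos: [600.6, 13.5, 246.0]
tcp_rot: [-1.57, -0.005, -0.14]
ft_force: [0.8, 0.7, 0.3]
opening: 0.399
t 34.65 pos [600.6  13.5 246. ] rpy [-90.   -0.3  -8. ] F [0.8 0.7 0.3] op 0.399
plate (array([604.7,  55.7]), array([124.5, 218.9]), np.float32(81.9)) 109.97591350413188 [-1.000000e-03  1.300000e-03  1.099794e+02]
handle (array([606. ,  64.6]), array([ 16. , 108.6]), np.float32(81.7)) 151.58779149381056
```

View pics/w17.png

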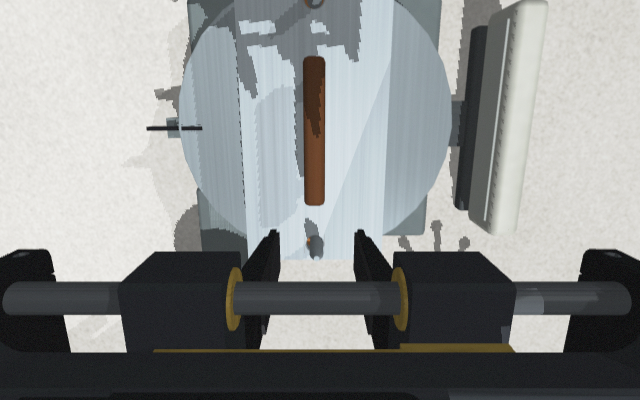

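Plate top is at 110.0 mm, level and centred, so it is flush. Back to the crank for three turns.

```bash
python3 -c "
from h import *
to((469.5,-153.7,190,-37.7))"
```

```text
[-106.0,53.6,-184.7,-0.1,29.7,0.1]
```

```bash
python3 -m crank '[[-106,54,-185,0,29.7,0],[-106,54,-185,0,29.7,0],[-106,54,-185,0,29.7,0],[-106,54,-185,0,29.7,0],[-106,54,-185,0,29.7,0]]' 0.5; python3 -m crank '[[0,0,0,0,0,0],[0,0,0,0,0,0]]'; python3 -c "
from h import *
im,p=look('wrist','w18'); z=p[...,2]
m=(np.hypot(p[...,0]-469.5,p[...,1]+153.7)<30)&(z>118)&(z<135); q=p[m];print('crank',q.mean(0),cv2.minEnclosingCircle(q[:,:2].astype(np.float32)))
to((469.5,-153.7,87,-37.7))"
```

```text
t: 35.2
eef_pos: [466.7, -155.0, 187.3]
tcp_rot: [-1.57, 0.002, -0.662]
ft_force: [0.1, -0.0, 0.6]
opening: 0.502
t: 35.4
eef_pos: [466.6, -154.5, 186.3]
tcp_rot: [-1.57, 0.004, -0.662]
ft_force: [0.0, 0.0, -0.2]
opening: 0.501
t 35.4 pos [ 466.6 -154.5  186.3] rpy [-90.    0.2 -37.9] F [ 0.   0.  -0.2] op 0.501
crank [ 469.56281138 -152.84790572  126.02663036] ((468.7106628417969, -153.6230926513672), 10.026021957397461)
[1.9,99.7,1.7,-0.1,-0.2,-0.2]
```

Crank is where I left it. Lowering to grip.

```bash
python3 -m crank '[[2,40,1.7,0,0,0],[2,80,1.7,0,0,0],[2,99.5,1.7,0,0,0],[2,99.5,1.7,0,0,0],[2,99.5,1.7,0,0,0]]'; python3 -m crank '[[0,0,0,0,0,0],[0,0,0,0,0,0],[0,0,0,0,0,0],[0,0,0,0,0,0],[0,0,0,0,0,0]]' 0; python3 -c "
from h import *
circ([-12,-32,-54,-76,-98])"
```

```text
t: 35.95
eef_pos: [470.3, -153.1, 87.5]
tcp_rot: [-1.57, 0.003, -0.66]
ft_force: [0.2, 0.1, -0.2]
opening: 0.5
t: 36.45
eef_pos: [470.4, -153.1, 88.0]
tcp_rot: [-1.569, 0.003, -0.66]
ft_force: [-1.1, 1.7, 6.2]
opening: 0.207
ang -95.9 r 44.3 F [-1.1  1.7  6.2]
[-8.1,2.0,-4.7,-0.1,-0.1,-0.1]
[-23.5,2.0,-7.4,-0.1,-0.1,-0.1]
[-40.3,2.1,-4.1,-0.1,-0.1,-0.1]
[-54.7,2.1,5.3,-0.1,-0.1,-0.1]
[-64.6,2.2,19.4,-0.1,-0.1,-0.1]
```

```bash
python3 -m crank '[[-8,1,-4.5,0,0,0],[-23.5,1,-7.5,0,0,0],[-40.5,1,-4,0,0,0],[-54.5,1,5.5,0,0,0],[-64.5,1,19.5,0,0,0]]' ; python3 -c "
from h import *
circ([-24,-48,-72,-96,-120])"
```

```text
t: 36.95
eef_pos: [432.2, -98.7, 88.0]
tcp_rot: [-1.569, -0.001, -0.66]
ft_force: [8.1, -7.4, 1.5]
opening: 0.203
ang 166.4 r 44.1 F [ 8.1 -7.4  1.5]
[-4.8,2.0,17.9,-0.1,-0.1,0.1]
[-1.0,2.1,36.2,-0.1,-0.1,0.1]
[9.9,2.1,51.4,-0.1,-0.1,0.1]
[26.0,2.1,60.8,-0.1,-0.1,0.1]
[44.6,2.2,62.9,-0.1,-0.1,0.1]
```

```bash
python3 -m crank '[[-5,0,18,0,0,0],[-1,0,36,0,0,0],[10,0,51.5,0,0,0],[26,0,61,0,0,0],[44.5,0,63,0,0,0]]' ; python3 -c "
from h import *
circ([-24,-48,-72,-96,-120])"
```

```text
t: 37.45
eef_pos: [506.1, -74.6, 88.1]
tcp_rot: [-1.568, 0.001, -0.66]
ft_force: [-5.3, 2.6, 0.8]
opening: 0.202
ang 47.9 r 46.4 F [-5.3  2.6  0.8]
[17.9,2.1,-6.6,-0.1,-0.1,-0.1]
[32.1,2.0,-18.7,-0.1,-0.1,-0.1]
[40.2,2.0,-35.6,-0.1,-0.1,-0.1]
[40.8,1.9,-54.3,-0.1,-0.1,-0.1]
[33.7,1.9,-71.6,-0.1,-0.1,-0.1]
```

```bash
python3 -m crank '[[18,0.5,-6.5,0,0,0],[32,0.5,-18.5,0,0,0],[40,0.5,-35.5,0,0,0],[41,0.5,-54.5,0,0,0],[33.5,0.5,-71.5,0,0,0]]' ; python3 -c "
from h import *
circ([-24,-48,-72,-96,-120])"
```

```text
t: 37.95
eef_pos: [489.1, -151.9, 88.0]
tcp_rot: [-1.567, 0.0, -0.661]
ft_force: [0.2, 18.1, 12.8]
opening: 0.206
ang -71.8 r 45.2 F [ 0.2 18.1 12.8]
[-13.6,1.9,-12.9,-0.2,-0.2,-0.0]
[-31.2,1.9,-19.3,-0.2,-0.2,-0.0]
[-49.8,1.9,-18.0,-0.2,-0.2,-0.0]
[-66.4,1.9,-9.3,-0.2,-0.2,-0.0]
[-77.9,2.0,5.5,-0.2,-0.2,-0.0]
```

```bash
python3 -m crank '[[-13.5,0.5,-13,0,0,0],[-31,0.5,-19.5,0,0,0],[-50,0.5,-18,0,0,0],[-66.5,0.5,-9.5,0,0,0],[-78,0.5,5.5,0,0,0]]' ; python3 -c "
from h import *
circ([-24,-48,-72,-96,-120])"
```

```text
t: 38.45
eef_pos: [431.7, -100.3, 88.1]
tcp_rot: [-1.566, -0.004, -0.662]
ft_force: [11.0, -7.8, -4.7]
opening: 0.207
ang 168.6 r 44.2 F [11.  -7.8 -4.7]
[-5.4,2.2,17.8,-0.3,-0.2,0.2]
[-2.3,2.2,36.2,-0.3,-0.2,0.2]
[8.0,2.4,51.8,-0.3,-0.2,0.2]
[23.8,2.5,61.9,-0.3,-0.2,0.2]
[42.3,2.5,64.7,-0.3,-0.2,0.2]
```

```bash
python3 -m crank '[[-5.5,0.5,18,0,0,0],[-2.5,0.5,36,0,0,0],[8,0.5,52,0,0,0],[24,0.5,62,0,0,0],[42.5,0.5,64.5,0,0,0]]' ; python3 -c "
from h import *
circ([-24,-48,-72,-96,-120])"
```

```text
t: 38.95
eef_pos: [505.0, -74.0, 88.1]
tcp_rot: [-1.566, -0.001, -0.661]
ft_force: [-5.4, 2.2, 1.1]
opening: 0.205
ang 49.5 r 46.1 F [-5.4  2.2  1.1]
[18.1,2.1,-5.8,-0.3,-0.2,0.1]
[32.7,2.1,-17.5,-0.3,-0.2,0.1]
[41.3,2.0,-34.1,-0.3,-0.2,0.1]
[42.4,1.9,-52.8,-0.3,-0.2,0.1]
[35.8,1.8,-70.3,-0.3,-0.2,0.1]
```

Second turn in progress (angle 49.5°, cumulative about -573°).

```bash
python3 -m crank '[[18,0.5,-6,0,0,0],[32.5,0.5,-17.5,0,0,0],[41.5,0.5,-34,0,0,0],[42.5,0.5,-53,0,0,0],[36,0.5,-70.5,0,0,0]]' ; python3 -c "
from h import *
circ([-24,-48,-72,-96,-120])
im,p=look('wrist','w19')"
```

```text
t: 39.45
eef_pos: [490.3, -151.8, 87.9]
tcp_rot: [-1.564, -0.001, -0.662]
ft_force: [-1.3, 22.0, 16.2]
opening: 0.202
ang -70.3 r 45.4 F [-1.3 22.  16.2]
[-13.5,1.8,-13.2,-0.4,-0.2,0.1]
[-30.9,1.7,-20.0,-0.4,-0.2,0.1]
[-49.5,1.7,-19.3,-0.4,-0.2,0.1]
[-66.3,1.7,-10.9,-0.4,-0.2,0.1]
[-78.2,1.8,3.5,-0.4,-0.2,0.1]
t 39.45 pos [ 490.3 -151.8   87.9] rpy [-89.6  -0.1 -37.9] F [-1.3 22.  16.2] op 0.202
```

View pics/w19.png

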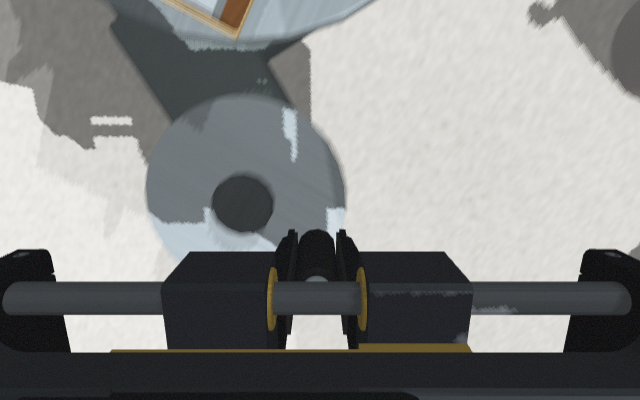

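The bed corner at (235,35) seems to show bare bar and wood, where the plate should cover it. I'll check with the top camera.

```bash
python3 -c "
from h import *
im,p=look('top','t4')
cv2.imwrite('pics/t4z.png',cv2.resize(im[110:270,240:440],None,fx=3,fy=3,interpolation=cv2.INTER_CUBIC))
im,p=look('scene','s4'); cv2.imwrite('pics/s4z.png',cv2.resize(im[150:300,200:400],None,fx=3,fy=3,interpolation=cv2.INTER_CUBIC))"
```

```text
t 39.5 pos [ 487.7 -152.1   87.9] rpy [-89.7   0.  -38. ] F [-6.6  1.1 13.9] op 0.207
t 39.55 pos [ 488.5 -152.    88. ] rpy [-89.7   0.  -38. ] F [-4.4  3.4  8.5] op 0.206
```

View pics/t4z.png

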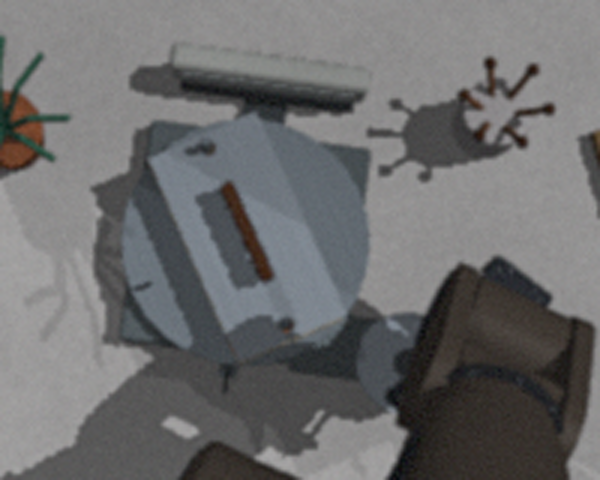

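View pics/s4z.png

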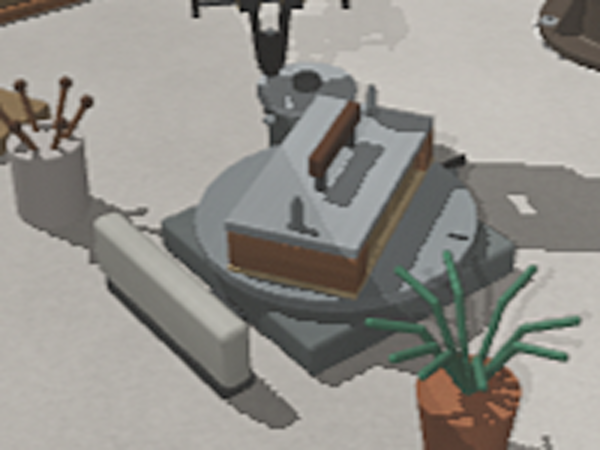

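The plate is on over both pins and the bed has turned about 58°. What I saw was the side of the end bar. Continuing.

```bash
python3 -c "
from h import *
circ([-20,-44,-68,-92,-116])"
```

```text
ang -71.9 r 45.0 F [-3.5  2.8 10.6]
[-10.9,1.9,-11.2,-0.3,-0.3,0.0]
[-28.0,1.9,-18.8,-0.3,-0.3,0.0]
[-46.7,1.9,-18.9,-0.3,-0.3,0.0]
[-63.8,1.9,-11.3,-0.3,-0.3,0.0]
[-76.3,2.0,2.7,-0.3,-0.3,0.0]
```

```bash
python3 -m crank '[[-11,0.5,-11,0,0,0],[-28,0.5,-19,0,0,0],[-46.5,0.5,-19,0,0,0],[-64,0.5,-11.5,0,0,0],[-76.5,0.5,2.5,0,0,0]]' ; python3 -c "
from h import *
circ([-24,-48,-72,-96,-120])"
```

```text
t: 40.1
eef_pos: [431.2, -103.4, 88.1]
tcp_rot: [-1.565, -0.005, -0.663]
ft_force: [13.5, -6.8, -5.0]
opening: 0.208
ang 172.7 r 44.2 F [13.5 -6.8 -5. ]
[-6.8,2.2,17.3,-0.3,-0.3,0.3]
[-5.0,2.3,35.9,-0.3,-0.3,0.3]
[4.1,2.5,52.2,-0.3,-0.3,0.3]
[19.1,2.6,63.4,-0.3,-0.3,0.3]
[37.3,2.7,67.6,-0.3,-0.3,0.3]
```

```bash
python3 -m crank '[[-7,0.5,17.5,0,0,0],[-5,0.5,36,0,0,0],[4,0.5,52,0,0,0],[19,0.5,63.5,0,0,0],[37.5,0.5,67.5,0,0,0]]' ; python3 -c "
from h import *
circ([-24,-48,-72,-96,-120])"
```

```text
t: 40.6
eef_pos: [502.1, -71.7, 88.1]
tcp_rot: [-1.565, -0.002, -0.663]
ft_force: [-5.3, 1.8, -0.1]
opening: 0.203
ang 54.0 r 46.1 F [-5.3  1.8 -0.1]
[18.5,2.1,-4.3,-0.3,-0.3,0.1]
[34.0,2.1,-14.8,-0.3,-0.3,0.1]
[43.9,2.0,-30.7,-0.3,-0.3,0.1]
[46.5,1.9,-49.2,-0.3,-0.3,0.1]
[41.4,1.8,-67.2,-0.3,-0.3,0.1]
```

```bash
python3 -m crank '[[18.5,0.5,-4.5,0,0,0],[34,0.5,-15,0,0,0],[44,0.5,-30.5,0,0,0],[46.5,0.5,-49,0,0,0],[41.5,0.5,-67,0,0,0]]' ; python3 -c "
from h import *
s=env.state(); 
circ([-15,-25,-30.5,-30.5,-30.5])"
```

```text
t: 41.1
eef_pos: [494.0, -150.3, 87.9]
tcp_rot: [-1.563, -0.002, -0.664]
ft_force: [-1.1, 18.5, 16.5]
opening: 0.2
ang -65.4 r 45.5 F [-1.1 18.5 16.5]
[-7.1,1.8,-9.4,-0.4,-0.3,0.1]
[-12.9,1.8,-14.8,-0.4,-0.3,0.1]
[-16.4,1.8,-17.2,-0.4,-0.3,0.1]
[-16.4,1.8,-17.2,-0.4,-0.3,0.1]
[-16.4,1.8,-17.2,-0.4,-0.3,0.1]
```

```bash
python3 -m crank '[[-7,0.5,-9.5,0,0,0],[-13,0.5,-15,0,0,0],[-17,0.5,-17.5,0,0,0],[-17,0.5,-17.5,0,0,0],[-17,0.5,-17.5,0,0,0]]' ; python3 -c "
from h import *
circ([0])
im,p=look('top','t5'); z=p[...,2]
m=(p[...,0]>450)&(p[...,0]<760)&(np.abs(p[...,1]-60)<140)&(z>103)&(z<118);print('plate',rect(p[m][:,:2]),m.sum(),np.median(p[m][:,2]))"
```

```text
t: 41.6
eef_pos: [469.6, -153.2, 88.0]
tcp_rot: [-1.563, -0.002, -0.664]
ft_force: [-2.2, 5.4, 11.8]
opening: 0.204
ang -97.0 r 44.5 F [-2.2  5.4 11.8]
[0.2,2.0,-0.4,-0.4,-0.3,0.1]
t 41.6 pos [ 469.6 -153.2   88. ] rpy [-89.6  -0.1 -38. ] F [-2.2  5.4 11.8] op 0.204
plate (array([605.3,  63.8]), array([124.1, 237.4]), np.float32(172.3)) 2655 109.3956923642927
```

The crank is at -97.0° and the bed at 172.3°, which is 90° on from loading. Release, retract and check.

```bash
python3 -m crank '[[0,0,0,0,0,0],[0,0,0,0,0,0],[0,0,0,0,0,0]]' 0.5; python3 -m crank '[[0,-40,0,0,0,0],[0,-90,0,0,0,0],[0,-130,0,0,0,0]]'; python3 -m crank '[[0,-40,-50,0,0,0],[0,-80,-100,0,0,0],[0,-80,-150,0,0,0],[0,-80,-150,0,0,0],[0,-80,-150,0,0,0]]'; python3 -m crank '[[0,0,0,0,0,0],[0,0,0,0,0,0]]'; python3 -c "
from h import *
im,p=look('top','t6'); z=p[...,2]
m=(p[...,0]>450)&(p[...,0]<760)&(np.abs(p[...,1]-60)<140)&(z>103)&(z<118);q=p[m];A=np.c_[q[:,:2]-q[:,:2].mean(0),np.ones(len(q))];print('plate',rect(q[:,:2]),m.sum(),np.median(q[:,2]),np.linalg.lstsq(A,q[:,2],rcond=None)[0].round(4))
m=(np.hypot(p[...,0]-475,p[...,1]+109)<60)&(z>110)&(z<140); print('crank',p[m].mean(0))
cv2.imwrite('pics/t6z.png',cv2.resize(im[110:270,200:440],None,fx=3,fy=3,interpolation=cv2.INTER_CUBIC))
im,p=look('scene','s6')"
```

```text
t: 41.95
eef_pos: [469.6, -153.3, 87.9]
tcp_rot: [-1.563, -0.002, -0.664]
ft_force: [0.2, -0.5, 0.3]
opening: 0.401
t: 42.25
eef_pos: [468.7, -154.0, 220.0]
tcp_rot: [-1.563, -0.003, -0.664]
ft_force: [0.3, -0.0, -0.7]
opening: 0.498
t: 42.75
eef_pos: [374.4, -274.7, 299.7]
tcp_rot: [-1.564, -0.004, -0.668]
ft_force: [-0.1, 0.5, -0.9]
opening: 0.498
t: 42.95
eef_pos: [374.6, -274.3, 299.3]
tcp_rot: [-1.564, -0.004, -0.667]
ft_force: [0.7, 0.1, 0.4]
opening: 0.502
t 42.95 pos [ 374.6 -274.3  299.3] rpy [-89.6  -0.2 -38.2] F [0.7 0.1 0.4] op 0.502
plate (array([604.7,  63.8]), array([124.6, 236.1]), np.float32(172.1)) 2675 109.3297501923796 [-2.000000e-04 -7.000000e-04  1.093719e+02]
crank [ 467.64084157 -152.51479896  125.01253927]
t 43.0 pos [ 374.7 -274.1  299.3] rpy [-89.6  -0.2 -38.2] F [-0.  -0.2  0.6] op 0.503
```

View pics/t6z.png

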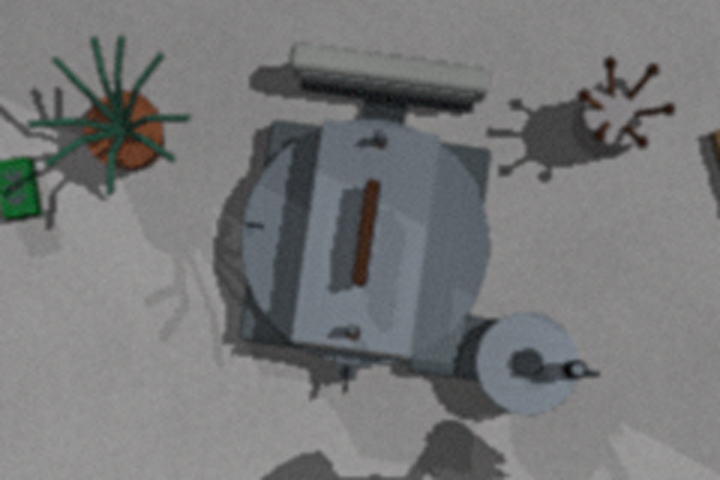

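View pics/s6.png

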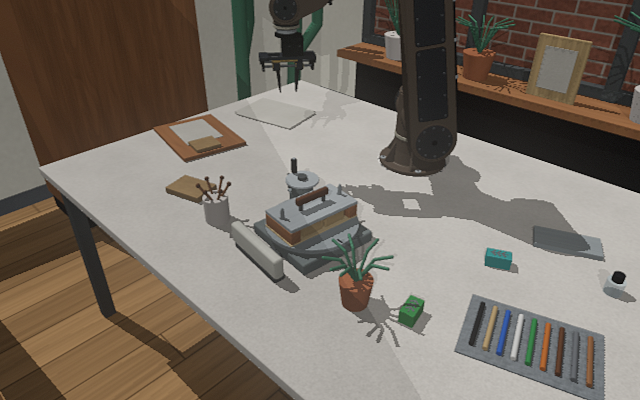

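The crank is at the stud, the bed end faces the lamp, the plate is level and the bystanders look unmoved. Handing in.

```bash
python3 -c "
from h import *
print(job.job_done()); st()"
```

```text
the job is handed in; nothing more can be done
None
the job is handed in; nothing more can be done
```

The job is done and handed in at about 43 s of robot time; I got no verdict back.

- **Loading position:** I wound the wheel about 1.3 turns clockwise. The crank ended at the index stud, and the bed read 82.4° against the lamp bar's 82.0°.
- **Blocks:** All four blocks were there. Each went into its own pocket and was checked by wrist camera before the plate went on. Their tops read 98.4–98.6 mm (98 expected), and the centres were within about 1 mm of the pocket middles.
- **Plate:** It went down over both pins without jamming. Its top read 110.0 mm, which puts the underside flush at 100 mm, and it was level.
- **Three more turns:** The crank came back to -97.0°, against -97.1° at loading. The bed read 172.1°, 90° on from loading.
- **Final checks:** The plate was still level and over both pins, and the gripper was open and clear of everything. The pot plant and brush jar looked unmoved, and I never went near the sketchbook.

Two checks were weaker than the rest:
- **Plate height:** The last reading, from the top camera, was 109.3 mm. That is 0.7 mm below the earlier wrist reading but within the camera's roughly 2 mm accuracy.
- **Blocks after the turns:** The plate hides them, so I could not see them directly. I infer they stayed in place from the plate sitting level.

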